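# Restock the locked case and let its sprung lid down gently

### The job

Unlock the security case with the yellow key from its stand, swing the sprung lid up until it stays open, and put every small red carton lying on the counter onto the case's floor, none on top of another. Then bring the lid down slowly all the way - never let it snap shut - lock it again with the key, and put the key back in its stand. Leave the blue cartons and everything else on the counter where they are.

Things in the scene. Friction and masses are not known exactly. Their poses are not given: they have to be found in the camera images.
- case: grey open-topped security case fixed on the counter, 145 mm deep (its x; its front faces its -x, towards the robot) x 250 mm wide (its y) x 75 mm high; walls and floor 5 mm, so inside 135 x 240 mm and 70 mm deep. Origin: centre of its underside, z up. A dark lock housing 56 x 56 mm, 66 mm high, stands beside its -y side
- case_floor (a point): centre of the case's inner floor, 5 mm above the counter
- lid_hinge (a point): middle of the lid's hinge line along the rear (+x) top rim of the case (72.5 mm behind the case's centre, 79 mm up); the hinge line runs along the case's y; axes as the case's
- lid_bar (a point): middle of the lid's steel handle bar: round, 10 mm thick, 110 mm long, parallel to the hinge, 185 mm from the hinge in the lid's plane and 40 mm ahead of the lid's front edge (35 mm clear gap behind it); bar and lid turn together about the hinge, so the bar must be free to roll between the fingers as the lid swings
- lid (a joint): angle of the clear lid with dark frame (145 x 250 x 8 mm, about 0.45 kg): 0 closed, 1.75 rad fully open (leaning back a little). Strong over-centre spring: below about 1.35 rad spring and weight pull it shut (about 5 N at the bar, less near 1.35 rad; let go, it slams), beyond about 1.4 rad the spring pulls it open and it stays open at its stop
- lock (a joint): angle of the square brass lock plug (32 x 32 mm, top 92 mm above the counter) on the lock housing: 0 locked, its flat steel tongue (12 mm wide, reaching 54 mm from the axis) lying over the lid's edge; 1.2 rad fully unlocked, turned anticlockwise seen from above, the tongue then pointing to the case's front. Under the tongue the lid can lift no more than about 0.1 rad; it is clear of the lid beyond about 1.0 rad. It stays where it is left
- lock_mouth (a point): centre of the plug's key slot at its top face, axis vertical. Slot 16 mm (this point's x) x 8 mm (its y), 26 mm deep; the point turns with the plug and at lock angle 0 its axes are the case's
- key_grip (a point): loose key, about 50 g, standing upright; this point is the centre of its yellow bow, 30 mm (its x) x 12 mm (its y) x 26 mm high; its z is up, 53 mm above the key's tip. Below the bow: stem 12 mm thick, 13 mm long, then a flange 22 mm across, 4 mm thick, then the flat blade 14 mm (x) x 6 mm (y), 24 mm long (the last 4 mm narrowed to 10 x 4). A half turn makes no difference. Fully in, the flange rests on the plug's or stand's top
- key_tip (a point): bottom end of the key's blade, on the key's axis; same axes as key_grip
- stand_mouth (a point): centre of the slot at the top face of the wooden key stand, a fixed block 56 x 56 x 36 mm high; slot 17 mm (its x) x 9 mm (its y), 30 mm deep
- mug_c (a point): white cup, a bystander, 70 mm across, 75 mm high; this point is half-way up
- red1_c (a point): small red carton with a pale band, 56 (its x) x 34 (its y) x 30 mm (its z), about 60 g; this point is its centre. To be loaded; may be absent
- red2_c (a point): small red carton with a pale band, 56 (its x) x 34 (its y) x 30 mm (its z), about 60 g; this point is its centre. To be loaded; may be absent
- red3_c (a point): small red carton with a pale band, 56 (its x) x 34 (its y) x 30 mm (its z), about 60 g; this point is its centre. To be loaded; may be absent
- red4_c (a point): small red carton with a pale band, 56 (its x) x 34 (its y) x 30 mm (its z), about 60 g; this point is its centre. To be loaded; may be absent
- blue1_c (a point): small blue carton with a pale band, 56 (its x) x 34 (its y) x 30 mm (its z), about 60 g; this point is its centre. A bystander
- blue2_c (a point): small blue carton with a pale band, 56 (its x) x 34 (its y) x 30 mm (its z), about 60 g; this point is its centre. A bystander
- bottle1_c (a point): white bottle with red label, a bystander, 60 mm across, 170 mm high; half-way up
- bottle2_c (a point): white bottle with blue label, a bystander, 60 mm across, 170 mm high; half-way up
- tape_c (a point): roll of clear tape lying flat, a bystander, 84 mm across, 20 mm high; its centre

How it is judged (in metres and radians):
On the way, in this order (a step that is already met when the one before it is completed fails the run):
1. the key is in the plug and has turned it to unlocked (over 1.0 rad) (horizontal distance between key_tip and lock_mouth below 0.006 m and z of key_tip in the frame of lock_mouth below -0.012 m and value of joint lock above 1 rad), for 0.2 s.
2. the lid stands open by itself (over 1.5 rad) (value of joint lid above 1.5 rad and contact force between lid and the fingers below 0.2 N), for 0.3 s.
3. all red cartons present lie in the case, let go of (x of red1_c in the frame of case between -0.068 and 0.068 m and y of red1_c in the frame of case between -0.121 and 0.121 m and z of red1_c in the frame of case between 0.005 and 0.045 m and contact force between each of red1, red2, red3, red4 and the fingers below 0.2 N and x of red2_c in the frame of case between -0.068 and 0.068 m and y of red2_c in the frame of case between -0.121 and 0.121 m and z of red2_c in the frame of case between 0.005 and 0.045 m and x of red3_c in the frame of case between -0.068 and 0.068 m and y of red3_c in the frame of case between -0.121 and 0.121 m and z of red3_c in the frame of case between 0.005 and 0.045 m and x of red4_c in the frame of case between -0.068 and 0.068 m and y of red4_c in the frame of case between -0.121 and 0.121 m and z of red4_c in the frame of case between 0.005 and 0.045 m), for 0.3 s.
4. the lid is closed (under 0.05 rad) (value of joint lid below 0.05 rad), for 0.3 s.
5. the key is in the plug and has turned it back to locked (under 0.2 rad) (horizontal distance between key_tip and lock_mouth below 0.006 m and z of key_tip in the frame of lock_mouth below -0.012 m and value of joint lock below 0.2 rad), for 0.2 s.
At the end, for the whole second after the job is handed in: Every red carton present lies inside the case on its floor (centre under 45 mm above the underside); lid closed (under 0.05 rad), plug locked (under 0.2 rad); key at rest upright in its stand (tip within 8 mm of the slot's axis, at least 12 mm deep) (x of red1_c in the frame of case between -0.068 and 0.068 m and y of red1_c in the frame of case between -0.121 and 0.121 m and z of red1_c in the frame of case between 0.005 and 0.045 m and x of red2_c in the frame of case between -0.068 and 0.068 m and y of red2_c in the frame of case between -0.121 and 0.121 m and z of red2_c in the frame of case between 0.005 and 0.045 m and x of red3_c in the frame of case between -0.068 and 0.068 m and y of red3_c in the frame of case between -0.121 and 0.121 m and z of red3_c in the frame of case between 0.005 and 0.045 m and x of red4_c in the frame of case between -0.068 and 0.068 m and y of red4_c in the frame of case between -0.121 and 0.121 m and z of red4_c in the frame of case between 0.005 and 0.045 m and value of joint lid below 0.05 rad and value of joint lock below 0.2 rad and horizontal distance between key_tip and stand_mouth below 0.008 m and z of key_tip in the frame of stand_mouth below -0.012 m and angle between key_tip's own z axis and vertical below 0.25 rad and linear speed of key below 0.02 m/s); the robot touches nothing.
It fails at once if the lid snaps back (closing faster than 1.5 rad/s while 1.3 to 0.08 rad open) (velocity of joint lid below -1.5 rad/s and value of joint lid between 0.08 and 1.3 rad).
It fails at once if a bystander is moved more than 5 cm (distance of any of blue1_c, blue2_c, mug_c, bottle1_c, bottle2_c, tape_c from where it was at the start of the episode above 0.05 m).
Of red1, red2, red3, red4 only 2 to 4 are there at a start; the rules pass over those that are not, and their reading is None.
At some moment in a run one of red1, red2, red3, red4 may be knocked a few centimetres aside while the robot is not near it.
It also fails if it takes over 210 s, if anything falls off the work surface, if the arm or the gripper's body presses on something with over 40 N, if the wrist force passes 120 N, or if a joint passes its speed limit or range.

### The arm

A 6-joint arm with a two-finger parallel gripper is mounted at the origin on the work surface. World frame = base frame: x ahead of the robot, y to its left, z up, the work surface at z = 0. Lengths are in mm, angles in rad, forces in N, time in s.
With the tool pointing down it reaches from about 400 to 925 mm from the base axis. Payload 12.5 kg.
Tool frame: the origin (TCP) lies at the very end of the fingers, on their centre line; the grasp point (between the pads) lies 19 mm behind it; z points along the fingers, y is the direction in which the jaws open and shut (so a half turn about z gives the same grasp; the last joint's range is limited). The gripper opens to 95 mm and grips with 3 to 60 N. Pads are 20 mm wide; open, the fingers measure 119 mm over their backs; the gripper's body (75 mm by 180 mm) begins 59 mm behind the grasp point.
Start: joints at [-0.106, 0.491, 1.559, -0, 1.092, -0.106], TCP at [625.017, 0.021, 214.661] pointing down, gripper open.
Joint ranges: [-3.1, 3.1], [-0.84, 2.19], [0.05, 2.79], [-1.13, 4.28], [0.06, 2.93], [-2.69, 2.69]. Speed limits (rad/s): [2.22, 2.22, 2.79, 3.14, 3.14, 3.14].

### API

Orientations are given as [roll, pitch, yaw] about the fixed x, y, z axes, in that order (R = Rz(yaw) Ry(pitch) Rx(roll)).
In Python, from cell import env, read_camera, get_calibration gives the robot as it stands.
- The arm moves only by the tool arm_command, never from a script. Its argument "targets" is a list of rows, each a list of 3 entries, a list of its own where there are three numbers: the turn, a rotation vector about the tool's x, y, z in rad, then the shift along the tool's x, y, z in m, then the closure in counts, from 0 (fully open) to 255 (shut). In form: [[[rx, ry, rz], [tx, ty, tz], fingers], ...]. A call has 1 to 8 rows; each row is the pose to reach, as a shift and turn from the pose commanded when the call began, along the tool's axes at that moment; what a row does not reach only later rows make up. A row lasts 1/10 s, in which the tool goes at most 50 mm and 8.59 degrees, less where a joint would pass 70% of its speed; a pose out of reach is approached as far as the arm can. A call with a gripper value outside its range is refused whole. The fingers move at their own pace and stop on an object; the grip force is fixed at half the most. Time passes only in rows, so rows that repeat a pose let the fingers close. It gives the time, the measured TCP pose, the force and the opening at its end, in the units of the state.
- env.state(): the state, without advancing time (a new reading comes with each control period).
- read_camera(name): name is "scene" or "side" or "wrist"; returns (picture, depth): 480x640x3 uint8, blue, green, red; 480x640 float32, mm along the optical axis (not along the pixel's ray), 0 where there is no reading.
- get_calibration(name): a dict with "vfov" (degrees; the focal length in pixels is half the picture's height over the tangent of half this angle, whatever the lens; pixels are square), "cx", "cy" (the principal point, pixels), "world_from_camera" (4x4, takes a point from camera to world coordinates). Camera axes: x right, y down, z forward; pixel columns grow to the right and rows downward; lengths in mm; the calibration is good to about 2 mm. A picture is of the moment at which its call begins: read the wrist's pose just before it. get_calibration takes no time and is no camera call; for the wrist camera it gives the pose at the moment of the call.
- env.job_done(): hands the job in, once; it reports no verdict.
The state is a dict: "t": time; "joints": joint angles; "qvel": joint speeds; "tau": joint torques, N m; "eef_pos": TCP position; "tcp_rot": TCP orientation; "ft_force": force on the tool from outside, world axes, zero at the start; "moment": the same for the moment, N m; "opening": opening from 0.0 (shut) to 1.0 (fully open).
Only numpy, scipy, OpenCV 4.12 (cv2) and the standard library are available. Lean on these libraries where they do the work, as an engineer would, in place of code of your own. Each camera call takes 0.05 s, during which the arm holds its last target.

## Working session

There is one attempt and no reset: what is moved stays moved. The work goes in short steps, Python scripts to look and compute and a tool call to move; the robot and the scene stay as the last step left them, time stands still between calls to the robot, and variables do not carry over. Pictures are saved under pics/ and viewed, and the job is handed in when it is done.

Besides the shell and the picture viewer there is one more tool, called as name(argument=value, ...), one argument or row to a line, values as JSON. arm_command: Moves the arm, as the interface text tells. Its arguments: {"type":"object","properties":{"targets":{"type":"array"}},"required":["targets"]}

```bash
ls; mkdir -p pics; cat > h.py <<'E'
import numpy as np, cv2
from scipy.spatial.transform import Rotation as R
from cell import env, read_camera, get_calibration
def K(c):
    f=240/np.tan(np.radians(c['vfov'])/2); return f,c['cx'],c['cy']
def ray(c,u,v,z):
    f,cx,cy=K(c); T=np.array(c['world_from_camera']); d=T[:3,:3]@np.array([(u-cx)/f,(v-cy)/f,1]); o=T[:3,3]
    return o+d*(z-o[2])/d[2]
def pts(c,dep):
    f,cx,cy=K(c); T=np.array(c['world_from_camera']); v,u=np.mgrid[:480,:640]
    P=np.stack([(u-cx)/f*dep,(v-cy)/f*dep,dep],-1); return P@T[:3,:3].T+T[:3,3]
def proj(c,p):
    f,cx,cy=K(c); T=np.linalg.inv(np.array(c['world_from_camera'])); q=T[:3,:3]@np.array(p)+T[:3,3]
    return cx+f*q[0]/q[2],cy+f*q[1]/q[2]
E
python3 - <<'E'
from h import *
for n in ['scene','side','wrist']:
    c=get_calibration(n); im,d=read_camera(n); cv2.imwrite(f'pics/{n}0.png',im); np.savez(f'/tmp/{n}0.npz',im=im,d=d,**{k:np.array(v) for k,v in c.items()})
    print(n,c)
print(env.state())
E
```

```text
pics
scene {'vfov': 49.805070220606986, 'cx': 329.9557448437151, 'cy': 241.89550083047587, 'world_from_camera': array([[-5.07884872e-01,  5.56822655e-01, -6.57268201e-01,
         1.22479713e+03],
       [ 8.61424748e-01,  3.27763387e-01, -3.87967223e-01,
         4.33651960e+02],
       [-6.00487109e-04, -7.63229777e-01, -6.46126881e-01,
         8.12955996e+02],
       [ 0.00000000e+00,  0.00000000e+00,  0.00000000e+00,
         1.00000000e+00]])}
side {'vfov': 46.03826756258691, 'cx': 314.8905382623641, 'cy': 237.77721825429924, 'world_from_camera': array([[ 8.34778936e-01, -3.35269865e-01,  4.36735899e-01,
         3.79599740e+01],
       [-5.50584540e-01, -5.09606782e-01,  6.61178941e-01,
        -7.32865937e+02],
       [ 8.90201409e-04, -7.92398287e-01, -6.10003412e-01,
         7.60296496e+02],
       [ 0.00000000e+00,  0.00000000e+00,  0.00000000e+00,
         1.00000000e+00]])}
wrist {'vfov': 58.67951423562663, 'cx': 312.6052198718948, 'cy': 238.71649287998, 'world_from_camera': array([[ 9.99999773e-01, -5.43861983e-04, -3.98622915e-04,
         6.24899103e+02],
       [-6.
[... 197 characters left out ...]
00,  0.00000000e+00,
         1.00000000e+00]])}
{'t': 0.15, 'joints': array([-1.05610670e-01,  4.91416956e-01,  1.55929083e+00,  1.58125747e-05,
        1.09167881e+00, -1.05542262e-01]), 'qvel': array([ 0.00050579, -0.00028914, -0.00127603,  0.00043301, -0.0015952 ,
       -0.00062528]), 'tau': array([ 3.16444048e-04, -6.12899423e+01, -2.58276522e+01,  6.91918633e-02,
        4.73701756e-02, -5.07232733e-05]), 'eef_pos': array([6.24838468e+02, 3.70137658e-02, 2.14204972e+02]), 'tcp_rot': array([-3.14080461e+00, -9.75869796e-05,  1.57072059e+00]), 'ft_force': array([ 0.78915179, -0.75730431, -0.08299639]), 'moment': array([0.03087898, 0.00699245, 0.01891685]), 'opening': 1.0004678578100574}
```

View pics/scene0.png

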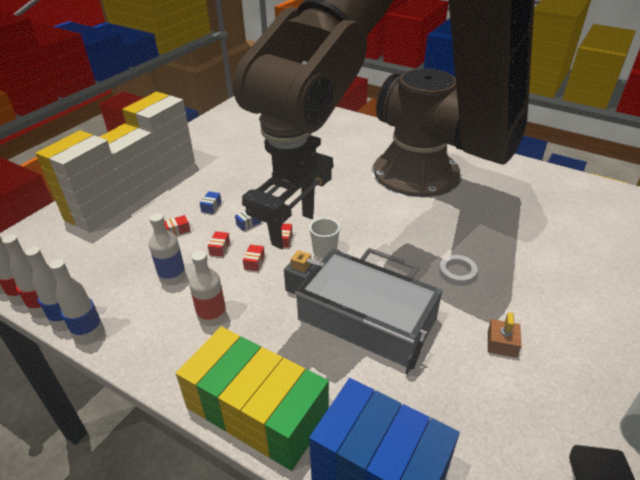

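View pics/side0.png

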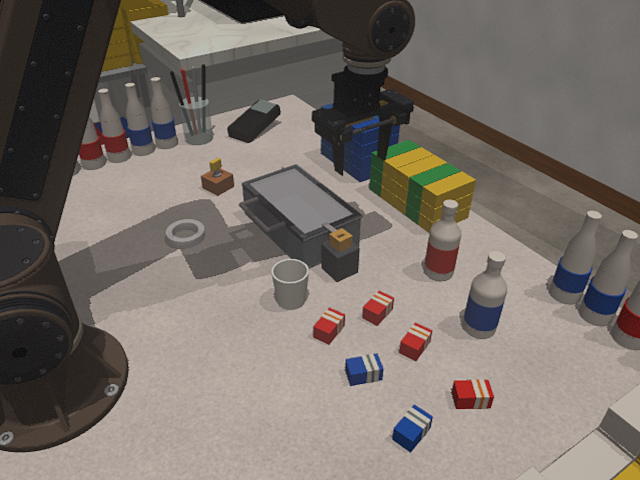

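View pics/wrist0.png

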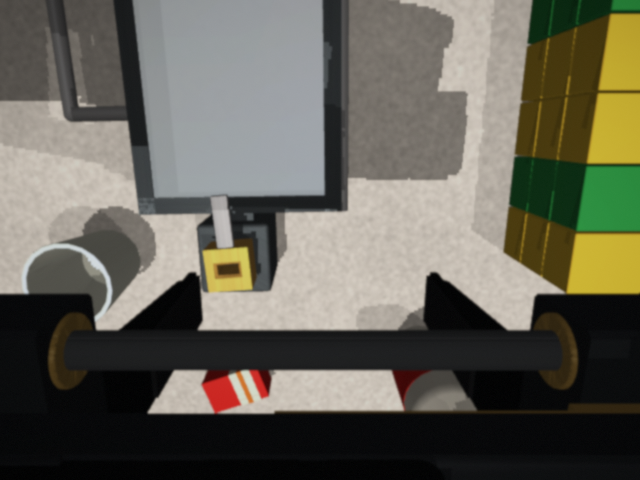

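Four reds (side view: (329,325), (378,307), (416,341), (473,394)) and two blues. The key stands at side (217,165), scene (509,322), and the plug is at wrist (228,268). The lid is closed.

```bash
cat > m.py <<'E'
from h import *
def load(n,i=0):
    z=np.load(f'/tmp/{n}{i}.npz'); return z['im'],z['d'],{k:z[k] for k in('vfov','cx','cy','world_from_camera')}
def comps(mask,P,minn=25):
    n,l,s,ce=cv2.connectedComponentsWithStats(mask.astype(np.uint8))
    for i in range(1,n):
        if s[i,4]>=minn:
            q=P[(l==i)]; yield i,l==i,ce[i],s[i],q
E
python3 - <<'E'
from m import *
np.set_printoptions(precision=1,suppress=True)
for n in ['side','scene']:
    im,d,c=load(n); P=pts(c,d); hsv=cv2.cvtColor(im,cv2.COLOR_BGR2HSV)
    H,S,V=hsv[...,0],hsv[...,1],hsv[...,2]
    ok=(P[...,2]>5)&(P[...,2]<130)&(P[...,0]>300)&(P[...,0]<950)&(abs(P[...,1])<600)
    # everything above the table
    obj=(ok&(P[...,2]>8))
    for nm,m in [('red',((H<8)|(H>172))&(S>150)),('blue',(H>105)&(H<130)&(S>120)),('yellow',(H>20)&(H<32)&(S>120)),('brass',(H>12)&(H<22)&(S>100))]:
        for i,mm,ce,s,q in comps(m&obj,P,12):
            print(n,nm,ce,s[4],'mean',q.mean(0),'min',np.percentile(q,2,axis=0),'max',np.percentile(q,98,axis=0))
E
```

```text
side red [446.7 259.7] 279 mean [ 718.4 -168.7   55.6] min [ 699.6 -174.5   24.8] max [ 741.5 -153.6   79.6]
side red [433.4 268.2] 14 mean [ 701.  -154.2   31.7] min [ 696.1 -159.    25.5] max [ 702.9 -145.7   39.8]
side red [386.4 295.3] 35 mean [ 574.9 -162.8   30.7] min [ 568.2 -176.    26.4] max [ 581.8 -147.6   33.6]
side red [374.4 307. ] 202 mean [ 536.9 -175.    30.9] min [ 521.3 -190.9   27.2] max [ 553.2 -158.3   33.8]
side red [628.9 321.7] 508 mean [ 863.5 -461.8   54.8] min [ 858.3 -481.6   32.8] max [ 872.2 -441.    77.3]
side red [337.1 312.5] 43 mean [ 472.7 -147.9   29.6] min [ 464.1 -160.3   15.4] max [ 481.3 -132.1   33.4]
side red [325.1 325.8] 250 mean [ 436.  -163.4   29.7] min [ 418.2 -179.    13.1] max [ 453.9 -145.5   33.4]
side red [423.  327.4] 42 mean [ 576.9 -261.8   30.8] min [ 570.3 -275.4   24.6] max [ 584.9 -247.    33.6]
side red [412.1 344.6] 383 mean [ 537.6 -278.5   26.1] min [ 522.8 -293.5    9.1] max [ 556.3 -259.5   33.4]
side red [463.5 393.3] 511 mean [ 538.1 -399.4   26.2] min [ 523.1 -415.7    9.6] max [ 557.2 -379.3   33.3]
side red [489.
[... 4767 characters left out ...]
 4723 mean [877.7  93.5  92.7] min [806.1  49.7  16.5] max [918.7 135.1 107.7]
scene brass [299.8 260.7] 292 mean [569.3 -26.4  85.9] min [549.6 -42.3  67.8] max [581.2 -12.4  95.1]
scene brass [252.1 255.3] 16 mean [ 559.8 -164.2   31.1] min [ 552.1 -181.2   25.8] max [ 564.7 -151.    33.6]
scene brass [505.  323.7] 25 mean [497.4 390.1  60.1] min [475.4 384.7  35.8] max [510.7 396.2  74.2]
scene brass [512.  326.8] 25 mean [488.3 403.3  49.7] min [465.4 400.8  34.2] max [508.5 405.4  76.5]
scene brass [494.4 329.8] 20 mean [500.6 375.5  36.9] min [490.5 370.6  34.2] max [511.4 381.1  38.6]
scene brass [510.7 339.5] 15 mean [508.1 409.2  36.5] min [503.4 402.9  34.6] max [513.  417.1  38.8]
```

```bash
python3 - <<'E'
from m import *
np.set_printoptions(precision=1,suppress=True)
# top-down height map from side+scene
W=np.zeros((600,640),np.float32); C=np.zeros((600,640,3),np.uint8)
for n in ['scene','side','wrist']:
    im,d,c=load(n); P=pts(c,d); ok=(d>0)&(P[...,2]>-5)&(P[...,2]<185)
    if n=='wrist': ok[270:]=False
    p=P[ok]; k=im[ok]; r=((950-p[:,0])).astype(int); u=((320-p[:,1])).astype(int)
    g=(r>=0)&(r<600)&(u>=0)&(u<640); o=np.argsort(p[g][:,2]); r,u=r[g][o],u[g][o]
    up=p[g][o][:,2]>=W[r,u]-1
    C[r[up],u[up]]=k[g][o][up]; W[r[up],u[up]]=p[g][o][up][:,2]
cv2.imwrite('pics/top.png',C)
im,d,c=load('wrist'); P=pts(c,d)
for u,v in [(228,268),(228,255),(212,240),(221,210),(240,100),(130,100),(335,100),(60,100),(100,113),(160,205),(340,205),(30,30),(265,285),(205,285)]:
    print((u,v),P[v,u],im[v,u])
E
```

```text
(228, 268) [560.3 -32.   74.4] [21 46 63]
(228, 255) [564.4 -16.6  91.5] [ 91 193 211]
(212, 240) [547.4 -12.2  66. ] [67 69 68]
(221, 210) [560.5  15.5  88.7] [180 182 185]
(240, 100) [576.   89.4  82.5] [164 161 156]
(130, 100) [502.5  89.3  83.6] [27 26 25]
(335, 100) [639.8  89.2  83.8] [44 43 39]
(60, 100) [407.5  94.7  -1.7] [116 124 129]
(100, 113) [481.1  81.   83. ] [63 64 65]
(160, 205) [516.2  18.1  83.6] [70 68 64]
(340, 205) [644.3  18.   83.4] [37 36 34]
(30, 30) [391.5 149.8  -0.6] [75 80 84]
(265, 285) [587.1 -49.1  65.8] [85 83 79]
(205, 285) [539.6 -49.   65.8] [84 84 81]
```

View pics/top.png

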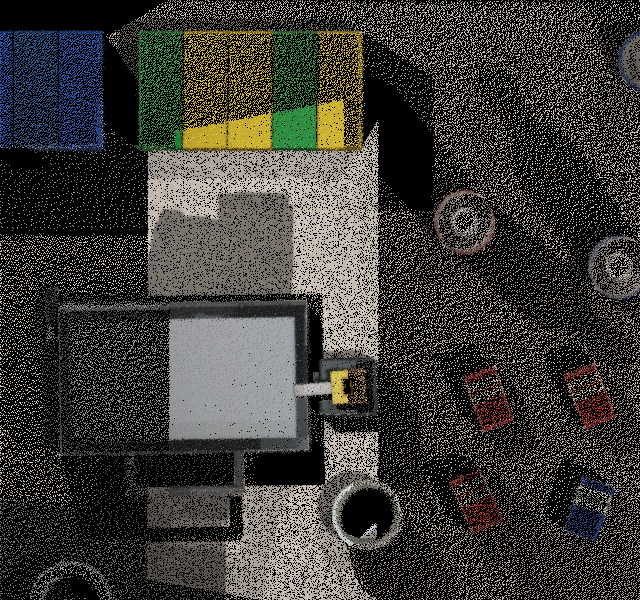

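The pictures fused into a top-down map show the case near (572,136), yaw about 0.02. The bar is at x≈459, the plug at (563,-30) and the key at (496,394). I'll move over the key first and look closer.

arm_command(
  targets=[
    [[0,0,0],[0.36,-0.13,0],0],
    [[0,0,0],[0.36,-0.13,0],0],
    [[0,0,0],[0.36,-0.13,0],0],
    [[0,0,0],[0.36,-0.13,0],0],
    [[0,0,0],[0.36,-0.13,0],0],
    [[0,0,0],[0.36,-0.13,0],0],
    [[0,0,0],[0.36,-0.13,0],0],
    [[0,0,0],[0.36,-0.13,0],0],
  ],
)

```text
t: 0.95
eef_pos: [493.4, 362.7, 214.5]
tcp_rot: [-3.141, -0.0, 1.572]
ft_force: [0.1, 0.3, 0.8]
opening: 0.999
```

arm_command(
  targets=[
    [[0,0,0],[0,0,0],0],
    [[0,0,0],[0,0,0],0],
    [[0,0,0],[0,0,0],0],
  ],
)

```text
t: 1.25
eef_pos: [495.3, 359.3, 214.5]
tcp_rot: [-3.141, 0.0, 1.57]
ft_force: [0.3, 0.3, -0.4]
opening: 0.997
```

```bash
cat >> m.py <<'E'
def snap(n,tag,show=True):
    c=get_calibration(n); im,d=read_camera(n); cv2.imwrite(f'pics/{n}{tag}.png',im)
    np.savez(f'/tmp/{n}{tag}.npz',im=im,d=d,**{k:np.array(v) for k,v in c.items() if k in('vfov','cx','cy','world_from_camera')})
    return im,d,c
def st():
    s=env.state(); print('t %.2f pos'%s['t'],np.round(s['eef_pos'],1),'rot',np.round(s['tcp_rot'],4),'q',np.round(s['joints'],2),'F',np.round(s['ft_force'],1),'M',np.round(s['moment'],2),'open %.3f'%s['opening']); return s
def rel(pos,yaw,s=None,pitch=0.0,roll=np.pi):
    s=s or env.state(); R0=R.from_euler('xyz',s['tcp_rot']); R1=R.from_euler('xyz',[roll,pitch,yaw])
    print('turn',np.round((R0.inv()*R1).as_rotvec(),4),'shift',np.round(R0.inv().apply(np.array(pos)-s['eef_pos'])/1000,4))
E
python3 - <<'E'
from m import *
st(); snap('wrist','1')
E
```

```text
t 1.25 pos [495.3 359.3 214.5] rot [-3.1414e+00  3.0000e-04  1.5702e+00] q [ 0.52  0.47  1.59 -0.    1.08  0.52] F [ 0.3  0.3 -0.4] M [-0.01 -0.01  0.08] open 0.997
```

View pics/wrist1.png

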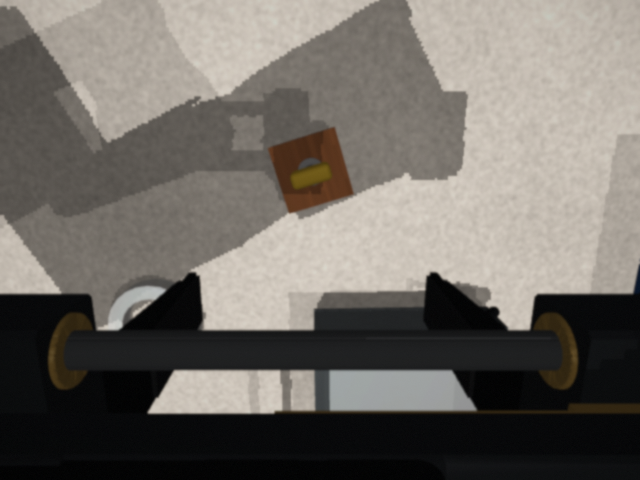

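The key's bow is at (312,176) on the stand (centre about (311,170)), turned roughly 16°.

```bash
python3 - <<'E'
from m import *
np.set_printoptions(precision=2,suppress=True)
im,d,c=load('wrist',1); P=pts(c,d); hsv=cv2.cvtColor(im,cv2.COLOR_BGR2HSV); H,S,V=[hsv[...,i] for i in range(3)]
print(hsv[176,312],hsv[195,320],P[176,312],P[195,325])
roi=np.zeros((480,640),bool); roi[110:230,250:370]=1
for nm,m,z in [('bow',(H>20)&(H<32)&(S>120),79),('bowz',(abs(P[...,2]-79)<6)&roi&(S>100),79),('stand',roi&(P[...,2]>25)&(P[...,2]<42),36),('stand2',roi&(H<18)&(S>100),36)]:
    m=(m&roi).astype(np.uint8); cs=cv2.findContours(m,cv2.RETR_EXTERNAL,cv2.CHAIN_APPROX_NONE)[0]; k=max(cs,key=cv2.contourArea)[:,0]
    w=np.array([ray(c,u,v,z)[:2] for u,v in k],np.float32); print(nm,cv2.minAreaRect(w), 'zmean',np.median(P[...,2][m>0]))
E
```

```text
[ 22 197 110] [ 11 165  91] [495.01 397.    76.83] [505.66 376.83  34.1 ]
bow ((493.83056640625, 397.74163818359375), (28.363872528076172, 12.96170425415039), 18.35460090637207) zmean 77.14848744154912
bowz ((494.01416015625, 397.2581481933594), (29.325510025024414, 11.993298530578613), 16.84731101989746) zmean 77.15638049764073
stand ((494.005126953125, 396.755615234375), (55.918479919433594, 55.9896354675293), 16.982826232910156) zmean 35.565987589493744
stand2 ((493.9031677246094, 396.6550598144531), (55.287296295166016, 55.47203063964844), 17.0335636138916) zmean 35.53748743378381
```

```bash
python3 - <<'E'
from m import *
np.set_printoptions(precision=2,suppress=True)
im,d,c=load('wrist',0); P=pts(c,d); hsv=cv2.cvtColor(im,cv2.COLOR_BGR2HSV); H,S,V=[hsv[...,i] for i in range(3)]
roi=np.zeros((480,640),bool); roi[200:310,180:300]=1
print(hsv[268,228],hsv[255,228],hsv[286,228],hsv[210,221])
for nm,m,z in [('plug',(P[...,2]>82)&(S>100),92),('plugc',(H>15)&(H<32)&(S>120),92),('tongue',(P[...,2]>83)&(S<60)&(V>150),90),('slot',(V<110)&(S>100)&(H<30),92),('housing',(P[...,2]>58)&(P[...,2]<72),66)]:
    m=(m&roi).astype(np.uint8); cs=cv2.findContours(m,cv2.RETR_EXTERNAL,cv2.CHAIN_APPROX_NONE)[0]; k=max(cs,key=cv2.contourArea)[:,0]
    w=np.array([ray(c,u,v,z)[:2] for u,v in k],np.float32); print(nm,cv2.minAreaRect(w), 'px',k.min(0),k.max(0))
cv2.imwrite('pics/plugcrop.png',cv2.resize(im[190:310,160:320],None,fx=5,fy=5,interpolation=cv2.INTER_NEAREST)[:600,:800])
# lid
for sl in [(30,),(60,),(100,),(150,),(180,)]:
    v=sl[0]; row=P[v]; g=(row[:,2]>78)&(row[:,2]<90); xs=row[g][:,0]; 
    ed=np.where(g)[0]; ed=ed[(ed>100)]; print(v,ed.min(),ed.max(),ray(c,ed.min(),v,83),ray(c,ed.max(),v,83))
# bar
for v in [20,50,80]:
    g=(P[v,:,2]>70)&(np.arange(640)<100); e=np.where(g)[0]; print('bar',v,e.min(),e.max(),ray(c,e.min(),v,83),ray(c,e.max(),v,83), P[v,e].mean(0))
rel([494,397,130],0.297)
E
```

```text
[ 18 170  63] [ 26 145 211] [ 24 149 211] [ 12   7 185]
plug ((564.1261596679688, -26.19129180908203), (33.63137435913086, 34.22098922729492), 4.186107158660889) px [203 244] [253 291]
plugc ((565.2422485351562, -24.26994514465332), (35.92131805419922, 37.935787200927734), 4.143921852111816) px [203 239] [255 291]
tongue ((560.8273315429688, 5.911978721618652), (10.53157901763916, 34.49611282348633), 4.473361968994141) px [212 200] [231 247]
slot ((576.6395263671875, -21.516712188720703), (13.224170684814453, 34.470062255859375), 4.582719802856445) px [234 239] [255 284]
housing ((573.3869018554688, -25.930505752563477), (57.11233139038086, 38.07518005371094), 88.57403564453125) px [223 221] [271 291]
30 117 593 [498.47 132.49  83.  ] [806.   132.28  83.  ]
60 120 587 [498.37 114.41  83.  ] [805.   114.21  83.  ]
100 125 582 [498.89  89.38  83.  ] [805.64  89.19  83.  ]
150 131 576 [499.42  56.48  83.  ] [806.64  56.29  83.  ]
180 135 571 [500.03  35.82  83.  ] [806.29  35.64  83.  ]
bar 20 49 65 [455.43 138.41  83.  ] [465.72 138.4   83.  ] [459.92 138.68  81.78]
bar 50 37 70 [444.83 120.54  83.  ] [466.39 120.52  83.  ] [468.79 118.11  97.56]
bar 80 58 74 [455.8  102.06  83.  ] [466.42 102.06  83.  ] [460.42 102.2   81.71]
turn [0.   0.   1.27] shift [ 0.04 -0.    0.08]
```

View pics/plugcrop.png

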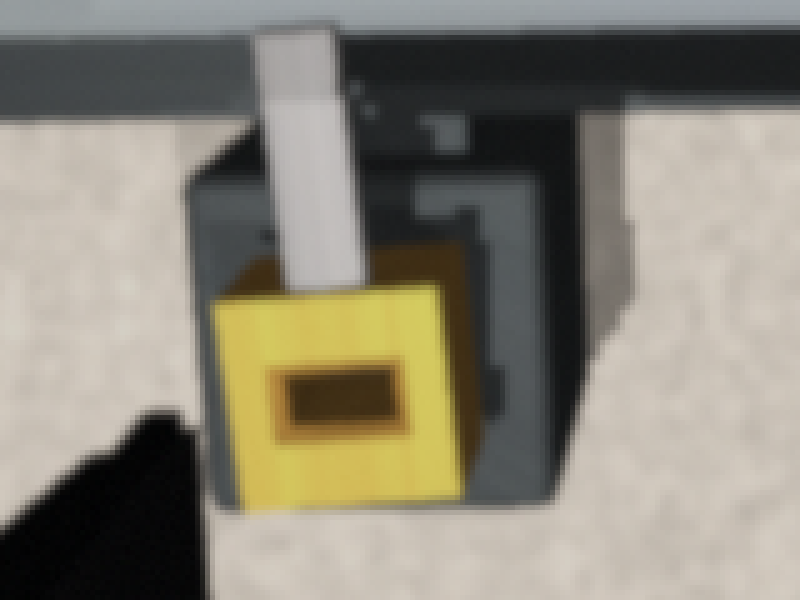

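arm_command(
  targets=[
    [[0,0,0.14],[0.038,-0.001,0.04],100],
    [[0,0,0.28],[0.038,-0.001,0.06],100],
    [[0,0,0.42],[0.038,-0.001,0.08],100],
    [[0,0,0.56],[0.038,-0.001,0.08],100],
    [[0,0,0.7],[0.038,-0.001,0.08],100],
    [[0,0,0.84],[0.038,-0.001,0.08],100],
    [[0,0,0.98],[0.038,-0.001,0.08],100],
    [[0,0,1.12],[0.038,-0.001,0.08],100],
  ],
)

```text
t: 2.1
eef_pos: [494.8, 396.8, 134.7]
tcp_rot: [3.141, -0.0, 0.443]
ft_force: [1.0, 0.4, -0.5]
opening: 0.605
```

arm_command(
  targets=[
    [[0,0,0.14],[0,0,0],100],
    [[0,0,0.15],[0,0,0],100],
    [[0,0,0.15],[0,0,0],100],
    [[0,0,0.15],[0,0,0],100],
  ],
)

```text
t: 2.5
eef_pos: [494.3, 397.6, 134.7]
tcp_rot: [3.142, -0.0, 0.303]
ft_force: [0.2, -0.1, 0.7]
opening: 0.61
```

```bash
python3 - <<'E'
from m import *
s=st(); rel([494,397,47],0.297); snap('wrist','2')
E
```

```text
t 2.50 pos [494.3 397.6 134.7] rot [ 3.1416e+00 -1.0000e-04  3.0320e-01] q [ 0.57  0.59  1.62 -0.    0.94  1.84] F [ 0.2 -0.1  0.7] M [ 0.06  0.09 -0.01] open 0.610
turn [ 0.     -0.0001  0.0062] shift [-0.0005  0.0005  0.0877]
```

View pics/wrist2.png

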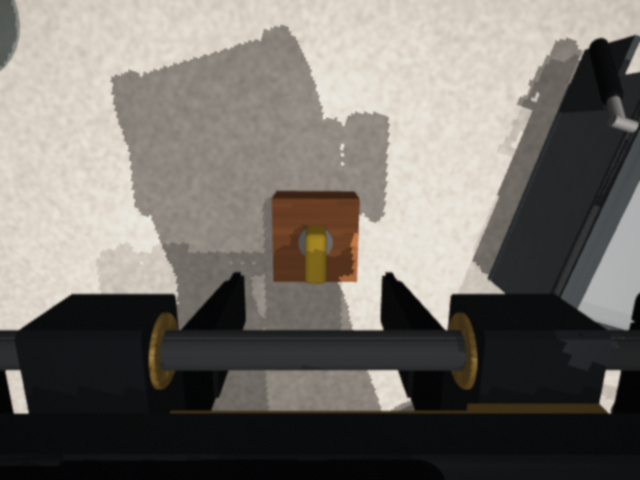

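The key bow at (316,255) sits centred between the fingers and square to them. I'll descend and grip.

arm_command(
  targets=[
    [[0,0,0.006],[0,0,0.04],100],
    [[0,0,0.006],[0,0,0.07],100],
    [[0,0,0.006],[0,0,0.088],100],
    [[0,0,0.006],[0,0,0.088],100],
    [[0,0,0.006],[0,0,0.088],100],
  ],
)

```text
t: 3.05
eef_pos: [494.3, 398.1, 47.0]
tcp_rot: [3.142, -0.0, 0.296]
ft_force: [0.0, -0.3, 0.2]
opening: 0.602
```

arm_command(
  targets=[
    [[0,0,0],[0,0,0],255],
    [[0,0,0],[0,0,0],255],
    [[0,0,0],[0,0,0],255],
    [[0,0,0],[0,0,0],255],
    [[0,0,0],[0,0,0],255],
    [[0,0,0],[0,0,0],255],
  ],
)

```text
t: 3.65
eef_pos: [494.0, 398.0, 46.7]
tcp_rot: [3.142, -0.0, 0.295]
ft_force: [-0.3, 0.0, 1.0]
opening: 0.162
```

```bash
python3 - <<'E'
from m import *
s=st(); snap('wrist','3')
E
```

```text
t 3.65 pos [494.  398.   46.7] rot [ 3.1416e+00 -2.0000e-04  2.9480e-01] q [ 0.57  0.7   1.68 -0.    0.76  1.85] F [-0.3  0.   1. ] M [-0.04  0.1  -0.06] open 0.162
```

View pics/wrist3.png

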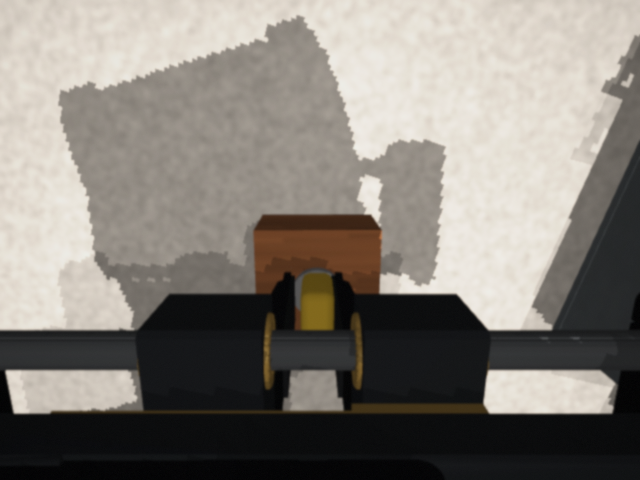

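arm_command(
  targets=[
    [[0,0,0],[0,0,-0.03],255],
    [[0,0,0],[0,0,-0.07],255],
    [[0,0,0],[0,0,-0.12],255],
    [[0,0,0],[0,0,-0.143],255],
    [[0,0,0],[0,0,-0.143],255],
  ],
)

```text
t: 4.2
eef_pos: [495.0, 398.8, 193.5]
tcp_rot: [-3.14, -0.006, 0.295]
ft_force: [0.8, 0.1, 0.1]
opening: 0.125
```

```bash
python3 - <<'E'
from m import *
s=st(); rel([523,-28,190],0.05)
E
```

```text
t 4.20 pos [495.  398.8 193.5] rot [-3.1399 -0.0061  0.2949] q [ 0.57  0.52  1.56 -0.    1.05  1.85] F [0.8 0.1 0.1] M [-0.01  0.16  0.02] open 0.125
turn [-0.0025 -0.0059  0.2449] shift [-0.0973  0.4165  0.0022]
```

arm_command(
  targets=[
    [[0,0,0.03],[-0.012,0.05,0],255],
    [[0,0,0.06],[-0.023,0.1,0],255],
    [[0,0,0.09],[-0.034,0.148,0],255],
    [[0,0,0.12],[-0.046,0.197,0],255],
    [[0,0,0.15],[-0.058,0.247,0],255],
    [[0,0,0.18],[-0.07,0.296,0],255],
    [[0,0,0.21],[-0.081,0.346,0],255],
    [[0,0,0.24],[-0.092,0.394,0],255],
  ],
)

```text
t: 5.0
eef_pos: [519.5, -3.0, 188.6]
tcp_rot: [-3.141, 0.001, 0.054]
ft_force: [0.8, 0.0, 0.2]
opening: 0.123
```

arm_command(
  targets=[
    [[0,0,0.005],[-0.005,0.022,0],255],
    [[0,0,0.005],[-0.005,0.022,0],255],
    [[0,0,0.005],[-0.005,0.022,0],255],
    [[0,0,0.005],[-0.005,0.022,0],255],
  ],
)

```text
t: 5.4
eef_pos: [516.2, -22.3, 189.2]
tcp_rot: [-3.141, 0.001, 0.051]
ft_force: [0.2, 0.1, -1.6]
opening: 0.122
```

```bash
python3 - <<'E'
from m import *
s=st(); snap('wrist','4')
E
```

```text
t 5.40 pos [516.2 -22.3 189.2] rot [-3.1412e+00  7.0000e-04  5.0800e-02] q [-0.17  0.37  1.85  0.    0.92  1.35] F [ 0.2  0.1 -1.6] M [ 0.05  0.11 -0.  ] open 0.122
```

View pics/wrist4.png

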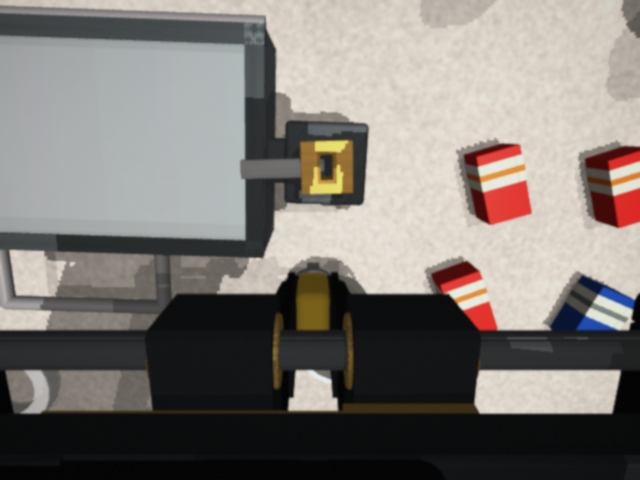

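The plug's top is at about (327,167) with its slot at (327,165). Its tongue lies over the lid at (260,168).

```bash
cat >> m.py <<'E'
def crop(im,u0,u1,v0,v1,f,name): cv2.imwrite(name,cv2.resize(im[v0:v1,u0:u1],None,fx=f,fy=f,interpolation=cv2.INTER_NEAREST))
E
python3 - <<'E'
from m import *
im,d,c=load('wrist',4); P=pts(c,d); hsv=cv2.cvtColor(im,cv2.COLOR_BGR2HSV); H,S,V=[hsv[...,i] for i in range(3)]
crop(im,280,380,110,220,5,'pics/plug4.png')
roi=np.zeros((480,640),bool); roi[120:215,290:372]=1
for nm,m,z in [('plug',(P[...,2]>84)&(S>80),92),('bright',(S>80)&(V>120)&(H>10)&(H<35),92),('slot',(S>60)&(V<90),92)]:
    m=(m&roi).astype(np.uint8); cs=cv2.findContours(m,cv2.RETR_EXTERNAL,cv2.CHAIN_APPROX_NONE)[0]; k=max(cs,key=cv2.contourArea)[:,0]
    w=np.array([ray(c,u,v,z)[:2] for u,v in k],np.float32); print(nm,cv2.minAreaRect(w),'px',k.min(0),k.max(0))
roi[:]=0; roi[0:290,0:290]=1
m=(roi&(P[...,2]>78)&(P[...,2]<87)).astype(np.uint8); print('lid frac',m.sum())
E
```

```text
plug ((563.800048828125, -27.57245445251465), (32.45164489746094, 32.11372375488281), 4.570589065551758) px [300 139] [352 193]
bright ((563.4178466796875, -27.744760513305664), (32.88252639770508, 31.619991302490234), 4.193187713623047) px [301 140] [352 194]
slot ((564.1262817382812, -27.4521484375), (14.736053466796875, 7.385944366455078), 3.5255963802337646) px [320 154] [332 178]
lid frac 64726
```

View pics/plug4.png

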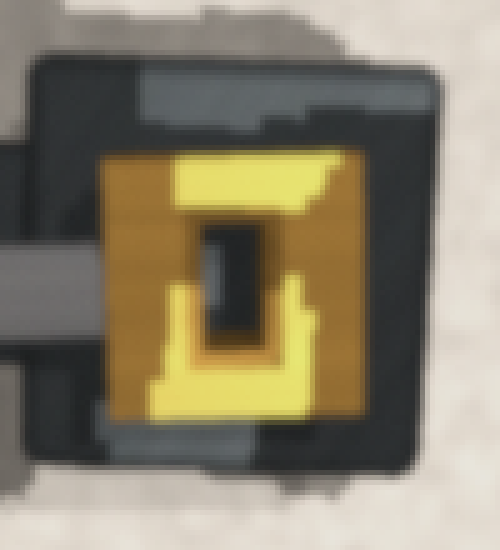

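```bash
python3 - <<'E'
from m import *
im,d,c=load('wrist',2); P=pts(c,d); hsv=cv2.cvtColor(im,cv2.COLOR_BGR2HSV); H,S,V=[hsv[...,i] for i in range(3)]
roi=np.zeros((480,640),bool); roi[180:300,255:375]=1
for nm,m,z in [('bowtop',(P[...,2]>75)&(P[...,2]<90)&(S>100),79),('stand',(P[...,2]>30)&(P[...,2]<42),36),('standc',(H<18)&(S>100)&(P[...,2]>32),36)]:
    m=(m&roi).astype(np.uint8); cs=cv2.findContours(m,cv2.RETR_EXTERNAL,cv2.CHAIN_APPROX_NONE)[0]; k=max(cs,key=cv2.contourArea)[:,0]
    w=np.array([ray(c,u,v,z)[:2] for u,v in k],np.float32); print(nm,cv2.minAreaRect(w),'px',k.min(0),k.max(0))
for n in ['scene','side']:
    snap(n,'5')
# held key in side/scene
    im,d,c=load(n,5); P=pts(c,d); hsv=cv2.cvtColor(im,cv2.COLOR_BGR2HSV); H,S,V=[hsv[...,i] for i in range(3)]
    print(n,[proj(c,p) for p in ([516,-22,189],[516,-22,155],[564,-27,92])])
E
```

```text
bowtop ((495.4778747558594, 397.0326843261719), (28.814258575439453, 11.538076400756836), 17.084257125854492) px [305 233] [326 283]
stand ((494.7833557128906, 396.8287048339844), (56.30690383911133, 56.01735305786133), 17.325458526611328) px [272 197] [359 281]
standc ((494.73785400390625, 396.9705810546875), (56.30448913574219, 55.249183654785156), 17.32548713684082) px [272 197] [358 281]
scene [(np.float64(314.06396464564847), np.float64(208.38037483566106)), (np.float64(314.40080702125306), np.float64(221.63387050009908)), (np.float64(300.8332593933053), np.float64(256.9051730852765))]
side [(np.float64(318.8262350796511), np.float64(199.37355001650252)), (np.float64(318.73203461693885), np.float64(214.6549746893322)), (np.float64(340.4168158674826), np.float64(234.440228265793))]
```

```bash
python3 - <<'E'
from m import *
s=st(); rel([562.9,-27.0,140],0.073)
E
```

```text
t 5.55 pos [516.4 -22.3 189.5] rot [-3.1415e+00  1.0000e-04  5.1500e-02] q [-0.17  0.37  1.85  0.    0.92  1.35] F [-0.2 -0.6 -1.4] M [0.04 0.12 0.  ] open 0.121
turn [-0.0001  0.0001 -0.0215] shift [0.0462 0.0071 0.0495]
```

arm_command(
  targets=[
    [[0,0,-0.021],[0.025,0.004,0.01],255],
    [[0,0,-0.021],[0.046,0.007,0.03],255],
    [[0,0,-0.021],[0.046,0.007,0.05],255],
    [[0,0,-0.021],[0.046,0.007,0.05],255],
    [[0,0,-0.021],[0.046,0.007,0.05],255],
  ],
)

```text
t: 6.05
eef_pos: [562.5, -27.5, 139.8]
tcp_rot: [-3.141, 0.001, 0.072]
ft_force: [-0.3, 0.5, -0.9]
opening: 0.123
```

```bash
python3 - <<'E'
from m import *
s=st(); rel([562.9,-27.0,122],0.073)
a=snap('side','6')[0]; b=snap('scene','6')[0]; w=snap('wrist','6')[0]
f=lambda im,u,v,r:cv2.resize(im[v-r:v+r,u-r:u+r],(400,400),interpolation=cv2.INTER_CUBIC)
cv2.imwrite('pics/k6.png',np.hstack([f(a,341,220,35),f(b,302,240,35)])); cv2.imwrite('pics/k6w.png',w[150:400])
E
```

```text
t 6.05 pos [562.5 -27.5 139.8] rot [-3.1414e+00  7.0000e-04  7.1700e-02] q [-0.17  0.49  1.79  0.    0.86  1.33] F [-0.3  0.5 -0.9] M [0.09 0.13 0.02] open 0.123
turn [-0.0002  0.0007 -0.0013] shift [ 0.0005 -0.0004  0.0178]
```

View pics/k6.png

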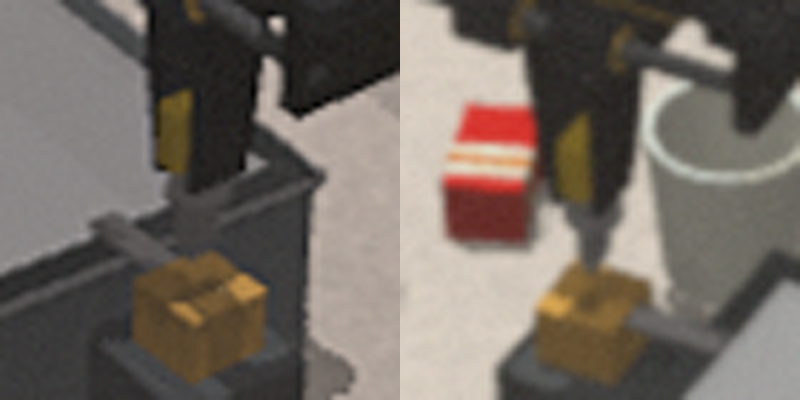

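View pics/k6w.png

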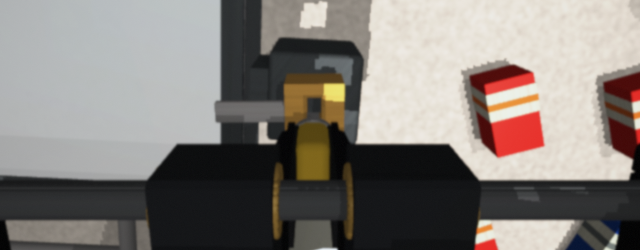

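The key sits over the slot. In the wrist view the slot at (315,255) lines up with the stem. I'll lower it in small steps and watch the force.

arm_command(
  targets=[
    [[0,0,0],[0.0005,-0.0002,0.006],255],
    [[0,0,0],[0.0005,-0.0002,0.01],255],
    [[0,0,0],[0.0005,-0.0002,0.014],255],
    [[0,0,0],[0.0005,-0.0002,0.017],255],
    [[0,0,0],[0.0005,-0.0002,0.017],255],
  ],
)

```text
t: 6.7
eef_pos: [562.9, -27.8, 122.1]
tcp_rot: [-3.141, 0.001, 0.071]
ft_force: [-0.3, -0.1, -0.4]
opening: 0.122
```

```bash
python3 - <<'E'
from m import *
s=st()
E
```

```text
t 6.70 pos [562.9 -27.8 122.1] rot [-3.1414e+00  8.0000e-04  7.0700e-02] q [-0.17  0.52  1.81  0.    0.82  1.33] F [-0.3 -0.1 -0.4] M [ 0.04  0.12 -0.  ] open 0.122
```

No contact force with the tip about 4.5 mm in. Continuing.

arm_command(
  targets=[
    [[0,0,0],[0,0,0.004],255],
    [[0,0,0],[0,0,0.007],255],
    [[0,0,0],[0,0,0.007],255],
  ],
)

```text
t: 7.0
eef_pos: [562.9, -27.8, 115.2]
tcp_rot: [-3.141, 0.001, 0.071]
ft_force: [0.9, 0.6, -0.3]
opening: 0.124
```

```bash
python3 - <<'E'
from m import *
s=st()
E
```

```text
t 7.00 pos [562.9 -27.8 115.2] rot [-3.1415e+00  6.0000e-04  7.0800e-02] q [-0.17  0.53  1.81 -0.    0.8   1.33] F [ 0.9  0.6 -0.3] M [ 0.06  0.09 -0.03] open 0.124
```

arm_command(
  targets=[
    [[0,0,0],[0,0,0.004],255],
    [[0,0,0],[0,0,0.008],255],
    [[0,0,0],[0,0,0.0115],255],
    [[0,0,0],[0,0,0.0115],255],
  ],
)

```text
t: 7.4
eef_pos: [562.9, -27.8, 103.6]
tcp_rot: [-3.141, 0.001, 0.071]
ft_force: [0.1, -0.4, -0.8]
opening: 0.124
```

```bash
python3 - <<'E'
from m import *
s=st()
E
```

```text
t 7.40 pos [562.9 -27.8 103.6] rot [-3.1414e+00  8.0000e-04  7.0800e-02] q [-0.17  0.54  1.82  0.    0.78  1.33] F [ 0.1 -0.4 -0.8] M [ 0.08  0.07 -0.  ] open 0.124
```

Key is in at full depth with no force. Now the turn to unlock.

arm_command(
  targets=[
    [[0,0,-0.14],[0,0,0],255],
    [[0,0,-0.28],[0.0002,0.0002,0],255],
    [[0,0,-0.42],[0.0003,0.0003,0],255],
    [[0,0,-0.56],[0.0004,0.0005,0],255],
    [[0,0,-0.7],[0.0005,0.0006,0],255],
    [[0,0,-0.84],[0.0005,0.0007,0],255],
    [[0,0,-0.98],[0.0006,0.0008,0],255],
    [[0,0,-1.1],[0.0006,0.0009,0],255],
  ],
)

```text
t: 8.2
eef_pos: [563.3, -28.4, 104.0]
tcp_rot: [-3.14, -0.0, 1.176]
ft_force: [-2.0, 1.7, -0.1]
opening: 0.124
```

arm_command(
  targets=[
    [[0,0,-0.06],[0,0,0],255],
    [[0,0,-0.06],[0,0,0],255],
    [[0,0,-0.06],[0,0,0],255],
    [[0,0,-0.06],[0,0,0],255],
  ],
)

```text
t: 8.6
eef_pos: [563.3, -28.4, 104.0]
tcp_rot: [-3.14, 0.0, 1.229]
ft_force: [-3.6, 2.8, -0.9]
opening: 0.125
```

```bash
python3 - <<'E'
from m import *
s=st();a=snap('side','7')[0]; b=snap('scene','7')[0]
f=lambda im,u,v,r:cv2.resize(im[v-r:v+r,u-r:u+r],(400,400),interpolation=cv2.INTER_CUBIC)
cv2.imwrite('pics/k7.png',np.hstack([f(a,335,220,50),f(b,310,250,50)]))
E
```

```text
t 8.60 pos [563.3 -28.4 104. ] rot [-3.1405  0.      1.2293] q [-0.17  0.54  1.82  0.    0.78  0.17] F [-3.6  2.8 -0.9] M [ 0.66  0.68 -0.04] open 0.125
```

View pics/k7.png

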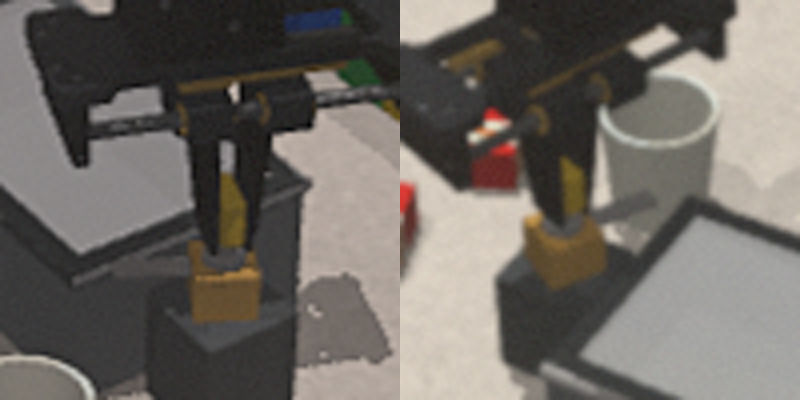

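The plug has turned by about 1.16 rad and the tongue now points to the case's front. I'll let go of the key, rise and go to the bar.

arm_command(
  targets=[
    [[0,0,0],[0,0,0],190],
    [[0,0,0],[0,0,0],160],
    [[0,0,0],[0,0,0],160],
    [[0,0,0],[0,0,-0.03],160],
    [[0,0,0],[0,0,-0.07],160],
    [[0,0,0],[0,0,-0.086],160],
    [[0,0,0],[0,0,-0.086],160],
  ],
)

```text
t: 9.4
eef_pos: [565.0, -29.0, 192.6]
tcp_rot: [3.136, -0.001, 1.231]
ft_force: [0.3, -0.3, -0.7]
opening: 0.374
```

```bash
python3 - <<'E'
from m import *
s=st(); rel([460.6,136,130],1.588); snap('wrist','8')
E
```

```text
t 9.40 pos [565.  -29.  192.6] rot [ 3.1364e+00 -8.0000e-04  1.2306e+00] q [-0.17  0.43  1.74 -0.    0.97  0.17] F [ 0.3 -0.3 -0.7] M [-0.05  0.09  0.02] open 0.374
turn [ 5.300e-03  1.000e-04 -3.574e-01] shift [ 0.1206 -0.1537  0.0619]
```

View pics/wrist8.png

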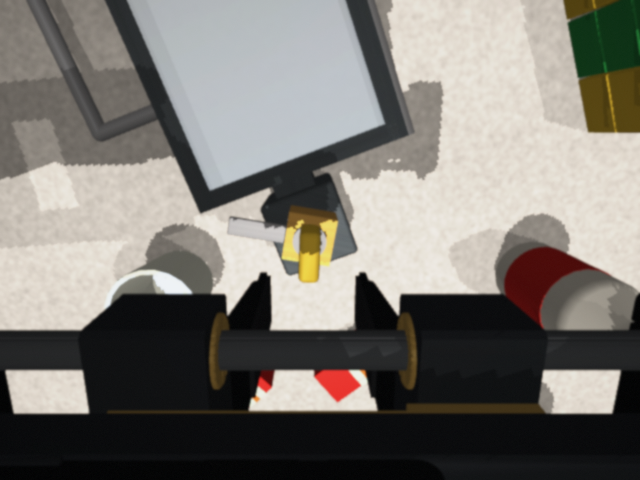

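The key stays upright in the plug (310,245), and the tongue is clear of the lid (230,228). On to the bar.

arm_command(
  targets=[
    [[0.001,0,-0.07],[0.024,-0.03,0.005],160],
    [[0.002,0,-0.14],[0.048,-0.061,0.015],160],
    [[0.003,0,-0.21],[0.072,-0.092,0.025],160],
    [[0.004,0,-0.28],[0.096,-0.123,0.04],160],
    [[0.005,0,-0.357],[0.1206,-0.1537,0.05],160],
    [[0.005,0,-0.357],[0.1206,-0.1537,0.055],160],
    [[0.005,0,-0.357],[0.1206,-0.1537,0.055],160],
  ],
)

```text
t: 10.15
eef_pos: [458.4, 136.6, 133.8]
tcp_rot: [-3.135, -0.0, 1.589]
ft_force: [0.1, 0.0, -0.7]
opening: 0.369
```

```bash
python3 - <<'E'
from m import *
s=st(); 
a=snap('side','9')[0]; b=snap('scene','9')[0]; im,d,c=snap('wrist','9')
f=lambda im,u,v,r:cv2.resize(im[v-r:v+r,u-r:u+r],(400,400),interpolation=cv2.INTER_CUBIC)
cv2.imwrite('pics/k9.png',np.hstack([f(a,270,195,70),f(b,390,255,70)]))
P=pts(c,d)
for v in range(60,290,20):
    g=(P[v,:,2]>68)&(P[v,:,2]<90); e=np.where(g)[0]
    sp=np.split(e,np.where(np.diff(e)>1)[0]+1)
    print(v,[(int(x[0]),int(x[-1]),np.round(ray(c,(x[0]+x[-1])/2,v,82),1)[:2]) for x in sp if len(x)>4])
E
```

```text
t 10.15 pos [458.4 136.6 133.8] rot [-3.1345e+00 -5.0000e-04  1.5889e+00] q [0.15 0.4  2.   0.   0.75 0.13] F [ 0.1  0.  -0.7] M [0.04 0.   0.03] open 0.369
60 [(388, 403, array([498. , 239.2])), (405, 460, array([515.9, 239.5])), (462, 573, array([557.1, 240.1])), (575, 639, array([600.3, 240.7]))]
80 [(387, 561, array([537. , 230.6])), (563, 639, array([599.1, 231.6]))]
100 [(386, 639, array([557.1, 221.6]))]
120 [(386, 467, array([515.3, 211.4])), (469, 503, array([545.1, 211.9])), (505, 562, array([568.8, 212.2])), (564, 639, array([602.8, 212.7]))]
140 [(385, 502, array([524.7, 201.8])), (504, 639, array([589.4, 202.8]))]
160 [(301, 546, array([515.4, 191.6])), (548, 588, array([589.3, 192.8])), (590, 639, array([613. , 193.2]))]
180 [(301, 319, array([457.3, 180.5])), (383, 579, array([546. , 181.9])), (581, 588, array([599.5, 182.7])), (590, 623, array([610.9, 182.9])), (625, 639, array([624. , 183.1]))]
200 [(301, 319, array([457.5, 170. ])), (382, 598, array([551.9, 171.5])), (600, 639, array([619.6, 172.6]))]
220 [(301, 319, array([457.6, 159.3])), (381, 520, array([532.2, 160.5])), (522, 639, array([601. , 161.6]))]
240 [(301, 319, array([457.8, 148.3])), (381, 639, array([565.2, 150.1]))]
260 [(302, 319, array([458.2, 137.1])), (380, 639, array([566.4, 138.9]))]
280 [(302, 319, array([458.4, 125.5])), (379, 456, array([517.3, 126.5])), (458, 639, array([589.2, 127.7]))]
```

View pics/wrist9.png

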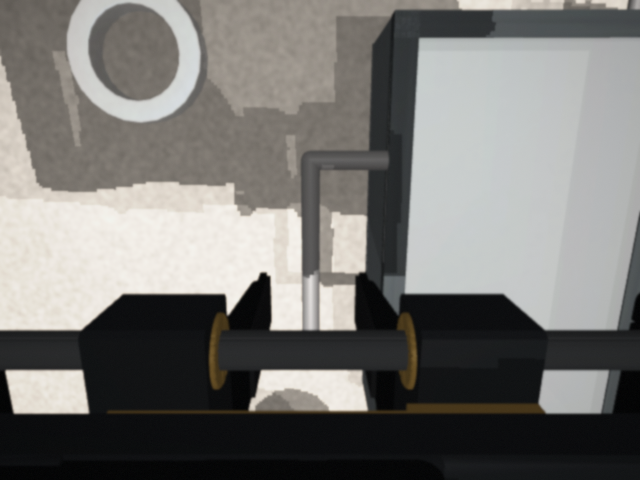

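View pics/k9.png

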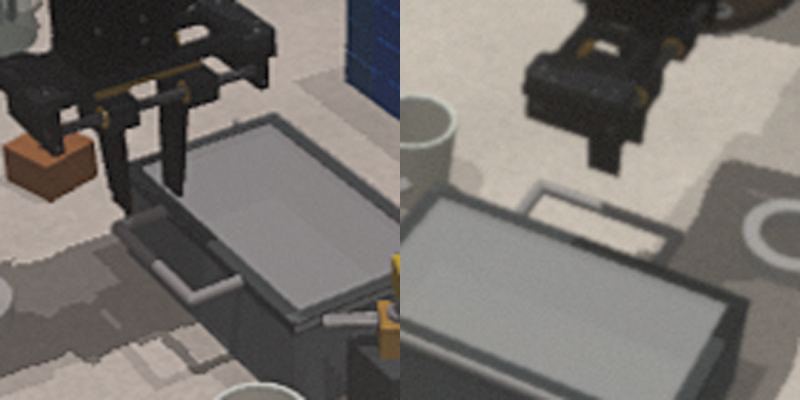

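The bar at (310,200–330) is at x≈458, midway between the fingers at (268..358). I'll descend and grip it.

arm_command(
  targets=[
    [[-0.007,0,0],[0,0,0.03],160],
    [[-0.007,0,0],[0,0,0.06],160],
    [[-0.007,0,0],[0,0,0.074],160],
    [[-0.007,0,0],[0,0,0.074],160],
    [[-0.007,0,0],[0,0,0.074],160],
  ],
)

```text
t: 10.8
eef_pos: [459.4, 135.8, 61.5]
tcp_rot: [3.139, -0.001, 1.586]
ft_force: [0.2, 0.4, -0.2]
opening: 0.372
```

arm_command(
  targets=[
    [[0,0,0],[0,0,0],255],
    [[0,0,0],[0,0,0],255],
    [[0,0,0],[0,0,0],255],
    [[0,0,0],[0,0,0],255],
    [[0,0,0],[0,0,0],255],
  ],
)

```text
t: 11.3
eef_pos: [458.0, 136.3, 61.5]
tcp_rot: [3.141, -0.001, 1.588]
ft_force: [-4.1, -0.6, 6.8]
opening: 0.094
```

```bash
python3 - <<'E'
from m import *
s=st()
E
```

```text
t 11.30 pos [458.  136.3  61.5] rot [ 3.1406e+00 -8.0000e-04  1.5879e+00] q [0.15 0.52 2.06 0.   0.55 0.13] F [-4.1 -0.6  6.8] M [-0.06  0.69 -0.03] open 0.094
```

arm_command(
  targets=[
    [[0,0,0],[0,0.0013,-0.022],255],
    [[0,0,0],[0,0.0053,-0.044],255],
    [[0,0,0],[0,0.0118,-0.0652],255],
    [[0,0,0],[0,0.0209,-0.0854],255],
  ],
)

```text
t: 11.7
eef_pos: [477.8, 136.7, 147.0]
tcp_rot: [-3.14, -0.001, 1.588]
ft_force: [-0.4, 1.1, -6.3]
opening: 0.096
```

```bash
python3 - <<'E'
from m import *
s=st(); a=snap('side','10')[0]; cv2.imwrite('pics/side10c.png',a[60:320,130:450])
E
```

```text
t 11.70 pos [477.8 136.7 147. ] rot [-3.1398e+00 -7.0000e-04  1.5879e+00] q [0.15 0.4  1.94 0.   0.8  0.13] F [-0.4  1.1 -6.3] M [ 0.28  0.19 -0.02] open 0.096
```

View pics/side10c.png

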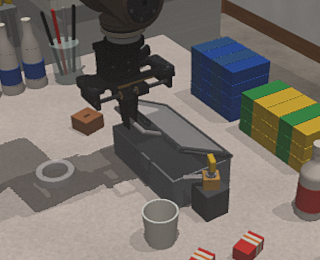

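The lid follows (bar at about 0.48 rad). Continuing along the arc.

arm_command(
  targets=[
    [[0,0,0],[0,0.0114,-0.0191],255],
    [[0,0,0],[0,0.025,-0.0366],255],
    [[0,0,0],[0,0.0406,-0.0524],255],
    [[0,0,0],[0,0.058,-0.0661],255],
    [[0,0,0],[0,0.077,-0.0778],255],
    [[0,0,0],[0,0.0971,-0.087],255],
    [[0,0,0],[0,0.1182,-0.0938],255],
    [[0,0,0],[0,0.14,-0.098],255],
  ],
)

```text
t: 12.55
eef_pos: [619.9, 138.9, 246.6]
tcp_rot: [3.138, -0.001, 1.588]
ft_force: [-1.0, -1.0, 4.9]
opening: 0.095
```

```bash
python3 - <<'E'
from m import *
s=st(); print(np.arctan2(s['eef_pos'][2]+19-79,643-s['eef_pos'][0]))
E
```

```text
t 12.55 pos [619.9 138.9 246.6] rot [ 3.1378e+00 -7.0000e-04  1.5880e+00] q [0.12 0.48 1.49 0.   1.17 0.1 ] F [-1.  -1.   4.9] M [-0.23  0.46  0.01] open 0.095
1.4475021012190277
```

arm_command(
  targets=[
    [[0,0,0],[0,0.019,-0.0014],255],
    [[0,0,0],[0,0.037,-0.0008],255],
    [[0,0,0],[0,0.05,0.0005],255],
    [[0,0,0],[0,0.05,0.0005],255],
  ],
)

```text
t: 12.95
eef_pos: [670.8, 139.6, 244.6]
tcp_rot: [3.137, -0.001, 1.588]
ft_force: [2.6, -0.1, 3.8]
opening: 0.096
```

```bash
python3 - <<'E'
from m import *
s=st(); print(np.arctan2(s['eef_pos'][2]+19-79,643-s['eef_pos'][0]))
E
```

```text
t 12.95 pos [670.8 139.6 244.6] rot [ 3.1373e+00 -8.0000e-04  1.5876e+00] q [0.11 0.55 1.36 0.   1.22 0.09] F [ 2.6 -0.1  3.8] M [-0.22 -0.29  0.01] open 0.096
1.7202375705122357
```

arm_command(
  targets=[
    [[0,0,0],[0,0,0],200],
    [[0,0,0],[0,0,0],180],
    [[0,0,0],[0,0,0],160],
    [[0,0,0],[0,0,0],160],
    [[0,0,0],[0,0,-0.03],160],
    [[0,0,0],[0,0,-0.06],160],
    [[0,0,0],[0,0,-0.08],160],
  ],
)

```text
t: 13.65
eef_pos: [668.9, 139.8, 326.8]
tcp_rot: [3.138, -0.001, 1.588]
ft_force: [0.3, -0.0, 0.1]
opening: 0.371
```

```bash
python3 - <<'E'
from m import *
s=st(); a=snap('side','11')[0]; b=snap('scene','11')
E
```

```text
t 13.65 pos [668.9 139.8 326.8] rot [ 3.1379e+00 -1.1000e-03  1.5880e+00] q [0.11 0.5  1.24 0.   1.39 0.09] F [ 0.3 -0.   0.1] M [-0.01 -0.03 -0.  ] open 0.371
```

View pics/side11.png

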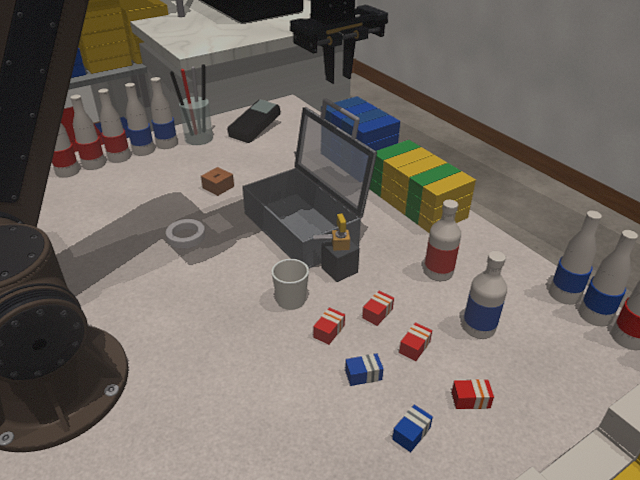

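The lid stands open by itself, and the four reds are at (329,325), (378,307), (416,341), (473,394) in the side view. Now I'll measure the cartons.

```bash
cat >> m.py <<'E'
def cartons(tag,cams=('side','scene')):
    A=[]
    for n in cams:
        im,d,c=load(n,tag); P=pts(c,d); hsv=cv2.cvtColor(im,cv2.COLOR_BGR2HSV)
        ok=(d>0)&(P[...,2]>22)&(P[...,2]<37)&(P[...,0]>380)&(P[...,0]<640)&(P[...,1]>-460)&(P[...,1]<-90)
        A.append(np.c_[P[ok],hsv[ok],np.full(ok.sum(),n=='side')])
    A=np.vstack(A); G=np.zeros((300,400),np.uint8); r=(A[:,0]-370).astype(int); q=(A[:,1]+470).astype(int); G[r,q]=1
    G=cv2.morphologyEx(G,cv2.MORPH_CLOSE,np.ones((5,5),np.uint8)); n,l,s,_=cv2.connectedComponentsWithStats(G); out=[]
    for i in range(1,n):
        if s[i,4]<400: continue
        k=A[l[r,q]==i]; H,S=k[:,3],k[:,4]
        red=(((H<8)|(H>172))&(S>150)).mean(); blue=((H>105)&(H<130)&(S>120)).mean()
        for sd in (1,0):
            kk=k[k[:,6]==sd]
            if len(kk)>40: 
                p=kk[kk[:,2]>27][:,:2].astype(np.float32); rr=cv2.minAreaRect(p); (cx,cy),(w,h),a=rr
                yaw=a if w>h else a-90
                print('RED ' if red>blue else 'BLUE','side' if sd else 'scene','c',np.round((cx,cy),1),'wh',np.round((w,h),1),'yaw %.1f'%yaw,len(p))
E
python3 - <<'E'
from m import *
cartons(11)
for n in ['scene','side']:
    im,d,c=load(n,11); P=pts(c,d)
    # case rim at z~75 and housings
    ok=(d>0)&(P[...,2]>70)&(P[...,2]<77)&(P[...,0]>480)&(P[...,0]<660)&(P[...,1]>0)&(P[...,1]<280)
    p=P[ok]; f=p[p[:,0]<515]; print(n,len(p),np.percentile(p[:,:2],[1,99],axis=0).round(1), np.polyfit(f[:,1],f[:,0],1), 'rect',cv2.minAreaRect(p[:,:2].astype(np.float32)))
E
```

```text
BLUE side c [ 434.3 -397.1] wh [57.7 35.8] yaw 16.4 798
BLUE scene c [ 435.3 -398.4] wh [61.2 39.9] yaw 11.5 198
BLUE side c [ 441.  -268.8] wh [37.7 57.1] yaw -19.5 611
BLUE scene c [ 442.2 -269.2] wh [39.6 57.6] yaw -23.1 220
RED  side c [ 449.  -155.2] wh [58.7 37.1] yaw 21.1 483
RED  scene c [ 449.5 -156.8] wh [60.1 35. ] yaw 23.4 233
RED  side c [ 552.4 -269.3] wh [59.6 35.7] yaw 20.9 521
RED  scene c [ 553.5 -270.9] wh [62.  35.6] yaw 21.9 253
RED  side c [ 550.8 -167.9] wh [61.  35.8] yaw 19.7 431
RED  scene c [ 551.4 -169.2] wh [59.2 36. ] yaw 20.0 272
RED  side c [ 554.7 -402.5] wh [38.7 57.9] yaw -32.6 708
RED  scene c [ 554.6 -403.6] wh [40.2 55.1] yaw -34.1 227
scene 587 [[496.6  11.8]
 [655.2 272.3]] [-1.71220610e-02  5.04527957e+02] rect ((577.426025390625, 141.60301208496094), (163.28265380859375, 262.7937316894531), 0.938008725643158)
side 684 [[494.7  10.7]
 [642.2 263.7]] [-1.19120428e-02  5.01740129e+02] rect ((568.5323486328125, 136.79190063476562), (149.54815673828125, 256.5734558105469), 2.3237698078155518)
```

```bash
python3 - <<'E'
from m import *
s=st(); rel([449,-155.7,160],np.pi+0.38)
E
```

```text
t 13.75 pos [669.4 139.9 327.7] rot [ 3.1348e+00 -1.4000e-03  1.5881e+00] q [0.11 0.5  1.24 0.   1.39 0.09] F [ 0.9 -0.1 -0.2] M [ 0.04 -0.03  0.02] open 0.374
turn [ 0.0059  0.0057 -1.9335] shift [-0.292  -0.2266  0.1657]
```

arm_command(
  targets=[
    [[0,0,-0.14],[-0.036,-0.028,0.01],100],
    [[0,0,-0.28],[-0.072,-0.056,0.025],100],
    [[0,0,-0.42],[-0.108,-0.084,0.04],100],
    [[0,0,-0.56],[-0.144,-0.112,0.055],100],
    [[0,0,-0.7],[-0.18,-0.14,0.07],100],
    [[0,0,-0.84],[-0.216,-0.168,0.085],100],
    [[0,0,-0.98],[-0.252,-0.196,0.1],100],
    [[0,0,-1.12],[-0.288,-0.224,0.115],100],
  ],
)

```text
t: 14.55
eef_pos: [451.0, -149.3, 208.9]
tcp_rot: [3.14, 0.0, 2.7]
ft_force: [0.7, -0.6, -0.4]
opening: 0.61
```

```bash
python3 - <<'E'
from m import *
s=st(); rel([449,-155.7,140],np.pi+0.38)
E
```

```text
t 14.55 pos [ 451.  -149.3  208.9] rot [3.1398e+00 3.0000e-04 2.7002e+00] q [-0.46  0.29  1.92  0.    0.93 -1.59] F [ 0.7 -0.6 -0.4] M [ 0.07 -0.07  0.03] open 0.610
turn [ 0.0016  0.0011 -0.8214] shift [-0.0009 -0.0067  0.0689]
```

arm_command(
  targets=[
    [[0,0,-0.14],[0,-0.003,0.02],100],
    [[0,0,-0.28],[0,-0.006,0.04],100],
    [[0,0,-0.42],[0,-0.006,0.06],100],
    [[0,0,-0.56],[0,-0.006,0.069],100],
    [[0,0,-0.7],[0,-0.006,0.069],100],
    [[0,0,-0.82],[0,-0.006,0.069],100],
    [[0,0,-0.82],[0,-0.006,0.069],100],
  ],
)

```text
t: 15.25
eef_pos: [449.8, -153.6, 140.4]
tcp_rot: [3.14, 0.001, -2.767]
ft_force: [0.3, 0.3, -1.1]
opening: 0.609
```

```bash
python3 - <<'E'
from m import *
s=st(); rel([449,-155.7,9],np.pi+0.38); snap('wrist','12')
E
```

```text
t 15.25 pos [ 449.8 -153.6  140.4] rot [ 3.1403e+00  1.3000e-03 -2.7671e+00] q [-0.47  0.38  2.    0.    0.76 -2.42] F [ 0.3  0.3 -1.1] M [ 0.13 -0.02  0.  ] open 0.609
turn [ 0.0013  0.0013 -0.0055] shift [ 0.0017 -0.0018  0.1314]
```

View pics/wrist12.png

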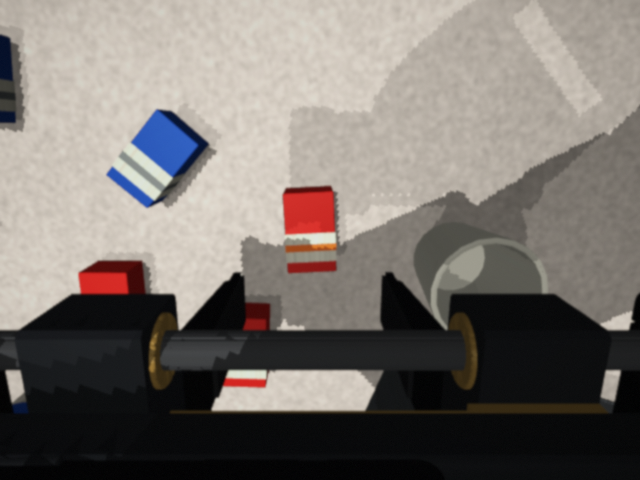

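Carton A at (312,232) is square between the fingers and the mug is clear. Descend and grip.

arm_command(
  targets=[
    [[0,0,0],[0.001,-0.002,0.05],100],
    [[0,0,0],[0.002,-0.002,0.09],100],
    [[0,0,0],[0.002,-0.002,0.12],100],
    [[0,0,0],[0.002,-0.002,0.131],100],
    [[0,0,0],[0.002,-0.002,0.131],255],
    [[0,0,0],[0.002,-0.002,0.131],255],
    [[0,0,0],[0.002,-0.002,0.131],255],
    [[0,0,0],[0.002,-0.002,0.131],255],
  ],
)

```text
t: 16.1
eef_pos: [450.3, -156.7, 11.4]
tcp_rot: [-3.14, 0.004, -2.769]
ft_force: [-1.2, 0.8, 6.7]
opening: 0.357
```

arm_command(
  targets=[
    [[0,0,0],[0,0,0],255],
    [[0,0,0],[0,0,-0.03],255],
    [[0,0,0],[0,0,-0.08],255],
    [[0,0,0],[0,0,-0.13],255],
    [[0,0,0],[0,0,-0.16],255],
  ],
)

```text
t: 16.6
eef_pos: [449.8, -156.8, 174.3]
tcp_rot: [-3.138, 0.005, -2.769]
ft_force: [-0.0, 0.1, -1.1]
opening: 0.358
```

```bash
cat >> m.py <<'E'
CC=np.array([570.5,137.5]); CY=0.017
def casepos(x,y):
    c,s=np.cos(CY),np.sin(CY); return CC+np.array([c*x-s*y,s*x+c*y])
E
python3 - <<'E'
from m import *
s=st(); p=casepos(-28,-42); print(p); rel([*p,170],np.pi+CY)
for n in('side','scene'): snap(n,13)
cartons(13)
E
```

```text
t 16.60 pos [ 449.8 -156.8  174.3] rot [-3.1382  0.0054 -2.7689] q [-0.48  0.33  1.96  0.    0.84 -2.42] F [-0.   0.1 -1.1] M [ 0.12 -0.07  0.01] open 0.358
[543.21801151  95.03009178]
turn [-0.0024  0.006   0.3557] shift [-0.1787  0.2006  0.0046]
BLUE side c [ 434.6 -396.7] wh [57.8 34.8] yaw 16.2 794
BLUE scene c [ 435.7 -398.7] wh [59.5 39.1] yaw 18.1 192
BLUE side c [ 440.6 -268.7] wh [37.7 57. ] yaw -18.4 610
BLUE scene c [ 442.7 -268.7] wh [40.2 56.3] yaw -19.3 217
RED  side c [ 550.7 -168.4] wh [58.5 35.7] yaw 21.1 436
RED  scene c [ 551.2 -169.6] wh [61.3 35.4] yaw 19.2 275
RED  side c [ 554.4 -402.8] wh [38.2 56.8] yaw -33.0 700
RED  scene c [ 554.6 -404.4] wh [42.  55.6] yaw -31.1 224
RED  side c [ 553.2 -269.4] wh [58.1 34.8] yaw 22.0 522
RED  scene c [ 555.  -270.3] wh [57.8 37.1] yaw 20.1 246
```

Held (34 mm opening). Carry to the case.

arm_command(
  targets=[
    [[0,0,0.06],[-0.03,0.034,0],255],
    [[0,0,0.12],[-0.06,0.067,0],255],
    [[0,0,0.18],[-0.09,0.101,0],255],
    [[0,0,0.24],[-0.12,0.135,0],255],
    [[0,0,0.3],[-0.15,0.168,0],255],
    [[0,0.006,0.356],[-0.179,0.2,0],255],
    [[0,0.006,0.356],[-0.179,0.2,0],255],
    [[0,0.006,0.356],[-0.179,0.2,0],255],
  ],
)

```text
t: 17.5
eef_pos: [542.7, 95.5, 169.7]
tcp_rot: [-3.141, -0.005, -3.122]
ft_force: [0.6, 1.0, -0.9]
opening: 0.36
```

```bash
python3 - <<'E'
from m import *
s=st(); p=casepos(-28,-42); rel([*p,16],np.pi+CY); snap('wrist',14)
E
```

```text
t 17.50 pos [542.7  95.5 169.7] rot [-3.1412 -0.005  -3.1224] q [ 0.05  0.44  1.79 -0.    0.92 -1.54] F [ 0.6  1.  -0.9] M [ 0.1  -0.04  0.01] open 0.360
turn [-0.0004 -0.005   0.0022] shift [-0.0013 -0.0005  0.1537]
```

View pics/wrist14.png

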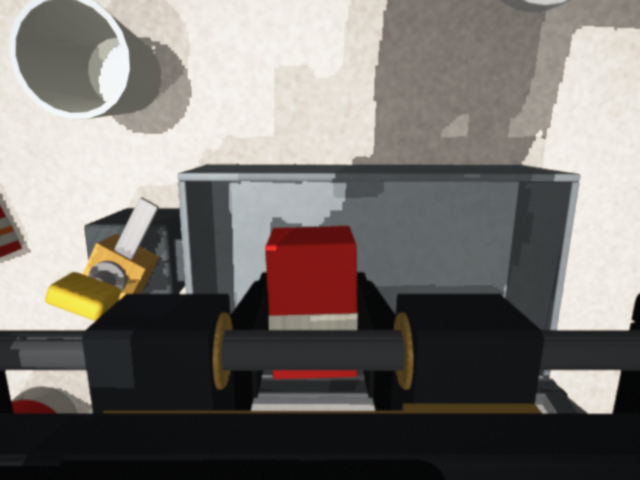

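The open case spans (180–578, 165+), and the carton is well inside its walls. I'll lower it, release and rise.

arm_command(
  targets=[
    [[0,-0.005,0.002],[-0.001,0,0.05],255],
    [[0,-0.005,0.002],[-0.001,0,0.09],255],
    [[0,-0.005,0.002],[-0.001,0,0.13],255],
    [[0,-0.005,0.002],[-0.001,0,0.15],255],
    [[0,-0.005,0.002],[-0.001,0,0.1535],255],
    [[0,-0.005,0.002],[-0.001,0,0.1535],255],
  ],
)

```text
t: 18.15
eef_pos: [542.9, 93.4, 16.6]
tcp_rot: [-3.141, -0.0, -3.128]
ft_force: [0.7, -0.1, -1.0]
opening: 0.353
```

```bash
python3 - <<'E'
from m import *
s=st()
E
```

```text
t 18.15 pos [542.9  93.4  16.6] rot [-3.1412e+00 -5.0000e-04 -3.1283e+00] q [ 0.05  0.67  1.91 -0.    0.57 -1.53] F [ 0.7 -0.1 -1. ] M [ 0.11 -0.07 -0.03] open 0.353
```

arm_command(
  targets=[
    [[0,0,0],[0,0,0],125],
    [[0,0,0],[0,0,0],125],
    [[0,0,0],[0,0,0],125],
    [[0,0,0],[0,0,-0.04],125],
    [[0,0,0],[0,0,-0.09],125],
    [[0,0,0],[0,0,-0.14],125],
    [[0,0,0],[0,0,-0.165],125],
  ],
)

```text
t: 18.85
eef_pos: [544.3, 94.8, 186.5]
tcp_rot: [-3.142, 0.007, -3.127]
ft_force: [0.5, 0.2, 0.0]
opening: 0.51
```

```bash
python3 - <<'E'
from m import *
s=st(); rel([551,-169,150],np.pi+0.36)
E
```

```text
t 18.85 pos [544.3  94.8 186.5] rot [-3.1416  0.0066 -3.1267] q [ 0.05  0.42  1.78 -0.    0.94 -1.53] F [0.5 0.2 0. ] M [ 0.14 -0.08  0.03] open 0.510
turn [-0.0011  0.0065 -0.3451] shift [-0.0025 -0.2639  0.0365]
```

arm_command(
  targets=[
    [[0,0.006,-0.06],[0,-0.045,0],100],
    [[0,0.006,-0.12],[0,-0.09,0],100],
    [[0,0.006,-0.18],[0,-0.135,0],100],
    [[0,0.006,-0.24],[0,-0.18,0],100],
    [[0,0.006,-0.3],[-0.002,-0.225,0.01],100],
    [[0,0.006,-0.345],[-0.002,-0.264,0.036],100],
    [[0,0.006,-0.345],[-0.002,-0.264,0.036],100],
    [[0,0.006,-0.345],[-0.002,-0.264,0.036],100],
  ],
)

```text
t: 19.65
eef_pos: [549.0, -169.6, 145.9]
tcp_rot: [3.14, -0.005, -2.784]
ft_force: [0.1, 0.4, 0.5]
opening: 0.61
```

```bash
python3 - <<'E'
from m import *
s=st(); rel([551,-169,9],np.pi+0.36); snap('wrist','15')
for n in('side','scene'): snap(n,15)
cartons(15)
E
```

```text
t 19.65 pos [ 549.  -169.6  145.9] rot [ 3.1404 -0.0054 -2.784 ] q [-0.41  0.5   1.76 -0.    0.89 -2.34] F [0.1 0.4 0.5] M [0.19 0.   0.03] open 0.610
turn [ 0.0012 -0.0054 -0.0024] shift [-0.0029 -0.0003  0.1369]
BLUE side c [ 434.6 -396.7] wh [58.6 35. ] yaw 16.7 789
BLUE scene c [ 435.  -398.5] wh [59.4 36.4] yaw 17.1 193
BLUE side c [ 440.9 -268.6] wh [39.3 56.8] yaw -21.0 613
BLUE scene c [ 442.2 -269.8] wh [41.8 57.5] yaw -22.1 216
RED  side c [ 550.3 -168.9] wh [59.  35.9] yaw 20.0 433
RED  scene c [ 551.5 -169.4] wh [59.3 35.3] yaw 19.0 266
RED  side c [ 554.8 -402.6] wh [37.8 57. ] yaw -31.8 698
RED  scene c [ 555.3 -403.4] wh [40.  55.2] yaw -32.1 222
RED  side c [ 553.  -269.4] wh [58.2 35.5] yaw 22.2 517
RED  scene c [ 553.4 -270.7] wh [60.6 36.7] yaw 20.9 254
```

View pics/wrist15.png

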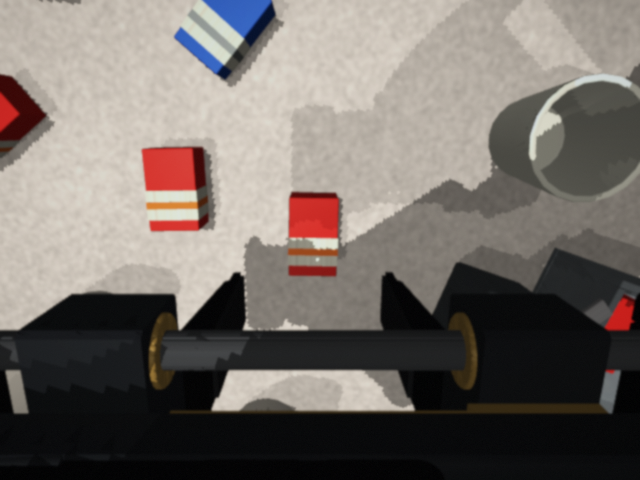

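View pics/side15.png

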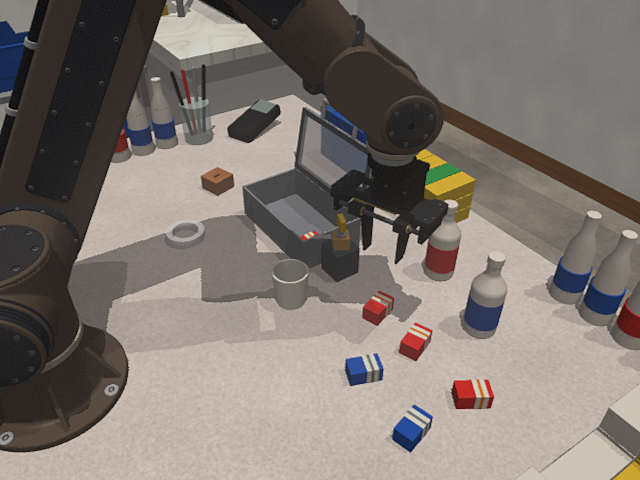

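Carton B at (314,235) is squarely between the fingers, and carton A lies in the case. Descend and grip.

arm_command(
  targets=[
    [[0,-0.005,0],[-0.002,0,0.05],100],
    [[0,-0.005,0],[-0.003,0,0.09],100],
    [[0,-0.005,0],[-0.003,0,0.12],100],
    [[0,-0.005,0],[-0.003,0,0.136],100],
    [[0,-0.005,0],[-0.003,0,0.136],255],
    [[0,-0.005,0],[-0.003,0,0.136],255],
    [[0,-0.005,0],[-0.003,0,0.136],255],
    [[0,-0.005,0],[-0.003,0,0.136],255],
  ],
)

```text
t: 20.6
eef_pos: [552.3, -168.2, 11.6]
tcp_rot: [-3.14, 0.002, -2.782]
ft_force: [-0.3, 3.0, 5.1]
opening: 0.357
```

arm_command(
  targets=[
    [[0,0,0],[0,0,0],255],
    [[0,0,0],[0,0,-0.03],255],
    [[0,0,0],[0,0,-0.08],255],
    [[0,0,0],[0,0,-0.13],255],
    [[0,0,0],[0,0,-0.175],255],
  ],
)

```text
t: 21.1
eef_pos: [551.4, -168.3, 188.2]
tcp_rot: [-3.141, 0.001, -2.782]
ft_force: [0.1, -0.2, -0.8]
opening: 0.356
```

```bash
python3 - <<'E'
from m import *
s=st(); p=casepos(22,0); print(p); rel([*p,185],np.pi+CY)
E
```

```text
t 21.10 pos [ 551.4 -168.3  188.2] rot [-3.1409e+00  1.4000e-03 -2.7819e+00] q [-0.41  0.45  1.71  0.    0.98 -2.34] F [ 0.1 -0.2 -0.8] M [ 0.13 -0.06  0.03] open 0.356
[592.49682108 137.87398199]
turn [-0.0005  0.0015  0.3427] shift [-0.1462  0.2721  0.0032]
```

arm_command(
  targets=[
    [[0,0,0.06],[-0.023,0.043,0],255],
    [[0,0,0.12],[-0.046,0.086,0],255],
    [[0,0,0.18],[-0.069,0.129,0],255],
    [[0,0,0.24],[-0.092,0.172,0],255],
    [[0,0,0.3],[-0.115,0.215,0],255],
    [[0,0.001,0.343],[-0.138,0.258,0],255],
    [[0,0.001,0.343],[-0.146,0.272,0],255],
    [[0,0.001,0.343],[-0.146,0.272,0],255],
  ],
)

```text
t: 21.9
eef_pos: [592.3, 139.6, 185.6]
tcp_rot: [3.141, -0.0, -3.121]
ft_force: [-1.2, -0.2, -0.9]
opening: 0.358
```

```bash
python3 - <<'E'
from m import *
s=st(); p=casepos(22,0); rel([*p,16],np.pi+CY); snap('wrist',16)
E
```

```text
t 21.90 pos [592.3 139.6 185.6] rot [ 3.1412e+00 -2.0000e-04 -3.1213e+00] q [ 0.12  0.5   1.63  0.    1.01 -1.47] F [-1.2 -0.2 -0.9] M [0.09 0.01 0.04] open 0.358
turn [ 0.0004 -0.0003  0.0033] shift [-0.0002 -0.0018  0.1696]
```

View pics/wrist16.png

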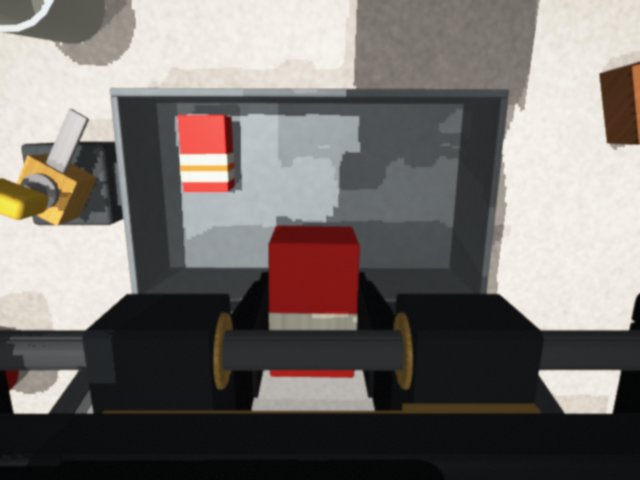

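Carton A at (207,152) appears nearer the -y wall than where I put it. I'll measure before lowering.

```bash
cat >> m.py <<'E'
def incase(tag,n='wrist',y0=0,y1=290):
    im,d,c=load(n,tag); P=pts(c,d); hsv=cv2.cvtColor(im,cv2.COLOR_BGR2HSV); H,S=hsv[...,0],hsv[...,1]
    ok=(d>0)&(P[...,2]>22)&(P[...,2]<45)&(P[...,0]>495)&(P[...,0]<645)&(P[...,1]>10)&(P[...,1]<265)
    ok[y1:]=0
    m=cv2.morphologyEx(ok.astype(np.uint8),cv2.MORPH_OPEN,np.ones((3,3),np.uint8))
    for i,mm,ce,s,q in comps(m,P,150):
        if np.ptp(q[:,2])>25: continue
        (cx,cy),(w,h),a=cv2.minAreaRect(q[:,:2].astype(np.float32)); dd=np.array([cx,cy])-CC
        cl=R.from_euler('z',-CY).apply([*dd,0])[:2]; print('in case px',ce.round(),'case xy',cl.round(1),'wh',round(w,1),round(h,1),'a',round(a,1),'z',np.median(q[:,2]).round(1),'redfrac',(((H[mm]<8)|(H[mm]>172))&(S[mm]>150)).mean().round(2))
E
python3 - <<'E'
from m import *
incase(16)
im,d,c=load('wrist',16);P=pts(c,d)
for uv in [(207,140),(207,175),(118,92),(502,92),(300,92),(300,250),(145,280),(180,110),(463,110)]: print(uv,P[uv[1],uv[0]].round(1))
E
```

```text
in case px [168. 215.] case xy [  0.2 -80.7] wh 136.0 80.9 a 1.1 z 34.0 redfrac 0.0
in case px [451. 216.] case xy [ 0.3 83.3] wh 136.1 75.2 a 0.7 z 34.0 redfrac 0.0
in case px [204. 153.] case xy [-29.6 -78.8] wh 55.4 35.2 a 1.3 z 34.6 redfrac 0.58
(207, 140) [532.1  61.9  34.9]
(207, 175) [557.6  60.8  34.9]
(118, 92) [502.8  17.   74. ]
(502, 92) [498.1 256.6  74.7]
(300, 92) [500.6 130.7  74.5]
(300, 250) [566.2 135.1 203. ]
(145, 280) [632.3  18.3  59.9]
(180, 110) [510.4  34.3   4.3]
(463, 110) [506.1 256.1   7.3]
```

A lies flat at case (-30,-79), clear of everything, probably from the announced knock. Now lowering B at (22,0).

arm_command(
  targets=[
    [[0,0,0.003],[0,-0.002,0.05],255],
    [[0,0,0.003],[0,-0.002,0.1],255],
    [[0,0,0.003],[0,-0.002,0.14],255],
    [[0,0,0.003],[0,-0.002,0.163],255],
    [[0,0,0.003],[0,-0.002,0.168],255],
    [[0,0,0.003],[0,-0.002,0.168],255],
  ],
)

```text
t: 22.55
eef_pos: [592.1, 133.7, 17.3]
tcp_rot: [-3.142, -0.002, -3.129]
ft_force: [0.6, 0.1, -0.6]
opening: 0.356
```

```bash
python3 - <<'E'
from m import *
s=st()
E
```

```text
t 22.55 pos [592.1 133.7  17.3] rot [-3.1415e+00 -2.1000e-03 -3.1293e+00] q [ 0.11  0.72  1.76  0.    0.67 -1.47] F [ 0.6  0.1 -0.6] M [ 0.16 -0.02  0.02] open 0.356
```

arm_command(
  targets=[
    [[0,0,0],[0,0,0],125],
    [[0,0,0],[0,0,0],125],
    [[0,0,0],[0,0,0],125],
    [[0,0,0],[0,0,-0.04],125],
    [[0,0,0],[0,0,-0.09],125],
    [[0,0,0],[0,0,-0.14],125],
    [[0,0,0],[0,0,-0.165],125],
    [[0,0,0],[0,0,-0.165],125],
  ],
)

```text
t: 23.35
eef_pos: [593.9, 135.8, 186.7]
tcp_rot: [3.141, 0.006, -3.128]
ft_force: [0.1, -0.2, 0.1]
opening: 0.511
```

```bash
python3 - <<'E'
from m import *
s=st(); rel([553.3,-269.8,160],np.pi+0.37)
im,d,c=snap('wrist',17); incase(17)
E
```

```text
t 23.35 pos [593.9 135.8 186.7] rot [ 3.1406  0.0063 -3.1276] q [ 0.12  0.49  1.64  0.    1.   -1.47] F [ 0.1 -0.2  0.1] M [ 0.16 -0.03  0.07] open 0.511
turn [-1.00e-04  6.50e-03 -3.56e-01] shift [ 0.0464 -0.405   0.026 ]
in case px [168. 209.] case xy [  0.2 -89.7] wh 136.0 63.2 a 1.2 z 34.2 redfrac 0.0
in case px [459. 209.] case xy [ 0.3 88.1] wh 136.2 65.9 a 0.4 z 34.2 redfrac 0.0
in case px [209. 150.] case xy [-29.8 -78.7] wh 55.6 34.9 a 1.4 z 34.6 redfrac 0.58
in case px [310. 216.] case xy [20.7 -3.2] wh 34.3 56.5 a 89.8 z 34.6 redfrac 0.61
in case px [313. 275.] case xy [67.5 -1.5] wh 1.5 99.3 a 1.0 z 33.9 redfrac 0.0
```

View pics/wrist17.png

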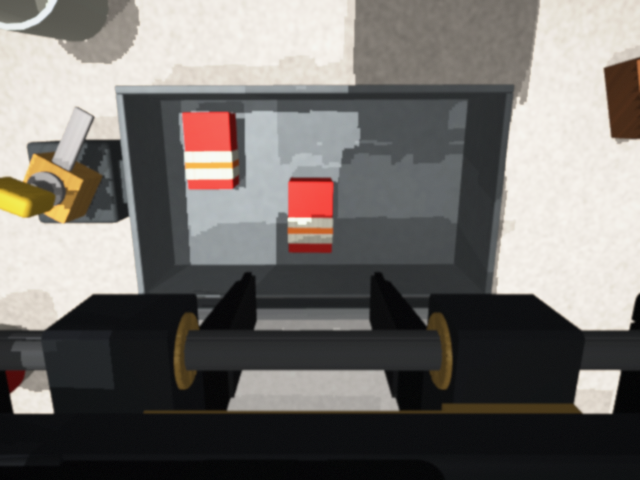

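B at (310,216) lies at case (21,-3), flat. Next carton C.

arm_command(
  targets=[
    [[0,0.006,-0.05],[0.006,-0.05,0],100],
    [[0,0.006,-0.1],[0.012,-0.1,0],100],
    [[0,0.006,-0.15],[0.018,-0.15,0],100],
    [[0,0.006,-0.2],[0.024,-0.2,0],100],
    [[0,0.006,-0.25],[0.03,-0.25,0],100],
    [[0,0.006,-0.3],[0.036,-0.3,0.01],100],
    [[0,0.006,-0.356],[0.042,-0.35,0.02],100],
    [[0,0.006,-0.356],[0.046,-0.4,0.026],100],
  ],
)

```text
t: 24.2
eef_pos: [550.9, -261.6, 154.7]
tcp_rot: [3.138, -0.008, -2.77]
ft_force: [1.0, 0.7, 0.1]
opening: 0.609
```

arm_command(
  targets=[
    [[0,0,0],[0,0,0],100],
    [[0,0,0],[0,0,0],100],
  ],
)

```text
t: 24.4
eef_pos: [551.4, -260.6, 155.1]
tcp_rot: [3.138, -0.008, -2.774]
ft_force: [-0.3, 0.4, 1.2]
opening: 0.607
```

```bash
python3 - <<'E'
from m import *
s=st(); snap('wrist','18')
for n in('side','scene'): snap(n,18)
cartons(18)
rel([553.3,-269.8,9],np.pi+0.37)
E
```

```text
t 24.40 pos [ 551.4 -260.6  155.1] rot [ 3.1375 -0.0083 -2.7741] q [-0.55  0.54  1.66 -0.    0.96 -2.48] F [-0.3  0.4  1.2] M [ 0.16 -0.02  0.03] open 0.607
BLUE side c [ 434.4 -396.9] wh [59.2 35.1] yaw 16.3 793
BLUE scene c [ 436.  -398.3] wh [59.8 36.8] yaw 18.6 192
BLUE side c [ 440.5 -268.9] wh [37.4 57.2] yaw -20.7 609
BLUE scene c [ 441.8 -269.1] wh [41.7 59. ] yaw -23.3 222
RED  side c [ 554.7 -402.5] wh [37.4 56.2] yaw -32.6 694
RED  scene c [ 555.  -403.5] wh [40.8 55.6] yaw -31.6 225
RED  side c [ 552.9 -269.3] wh [59.3 35.4] yaw 19.8 513
RED  scene c [ 554.7 -271.3] wh [59.  36.5] yaw 22.2 254
turn [ 0.0024 -0.007   0.0011] shift [ 0.0021 -0.011   0.1474]
```

View pics/wrist18.png

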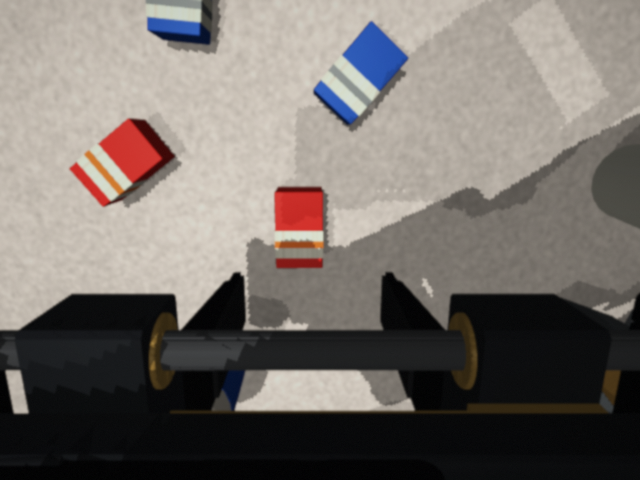

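Carton C is at (299,228). I'll shift 11 mm and descend.

arm_command(
  targets=[
    [[0.002,-0.007,0],[0.002,-0.011,0.05],100],
    [[0.002,-0.007,0],[0.002,-0.011,0.09],100],
    [[0.002,-0.007,0],[0.002,-0.011,0.13],100],
    [[0.002,-0.007,0],[0.002,-0.011,0.147],100],
    [[0.002,-0.007,0],[0.002,-0.011,0.147],255],
    [[0.002,-0.007,0],[0.002,-0.011,0.147],255],
    [[0.002,-0.007,0],[0.002,-0.011,0.147],255],
    [[0.002,-0.007,0],[0.002,-0.011,0.147],255],
  ],
)

```text
t: 25.35
eef_pos: [554.2, -271.1, 11.4]
tcp_rot: [-3.139, 0.002, -2.771]
ft_force: [0.8, 2.6, 4.3]
opening: 0.358
```

arm_command(
  targets=[
    [[0,0,0],[0,0,0],255],
    [[0,0,0],[0,0,-0.03],255],
    [[0,0,0],[0,0,-0.08],255],
    [[0,0,0],[0,0,-0.13],255],
    [[0,0,0],[0,0,-0.175],255],
  ],
)

```text
t: 25.85
eef_pos: [553.3, -271.1, 188.0]
tcp_rot: [-3.14, 0.001, -2.772]
ft_force: [0.1, -0.7, -1.2]
opening: 0.357
```

```bash
python3 - <<'E'
from m import *
s=st(); p=casepos(-28,42); print(p); rel([*p,185],np.pi+CY)
E
```

```text
t 25.85 pos [ 553.3 -271.1  188. ] rot [-3.1398e+00  1.5000e-03 -2.7719e+00] q [-0.56  0.5   1.61  0.    1.02 -2.5 ] F [ 0.1 -0.7 -1.2] M [ 0.15 -0.06 -0.04] open 0.357
[541.79008029 179.01795407]
turn [-0.0015  0.0018  0.3527] shift [-0.152   0.4238  0.0024]
```

arm_command(
  targets=[
    [[0,0,0.04],[-0.016,0.045,0],255],
    [[0,0,0.08],[-0.032,0.09,0],255],
    [[0,0,0.12],[-0.048,0.135,0],255],
    [[0,0,0.16],[-0.065,0.18,0],255],
    [[0,0,0.2],[-0.081,0.225,0],255],
    [[0,0,0.24],[-0.097,0.27,0],255],
    [[0,0,0.28],[-0.113,0.315,0],255],
    [[0,0,0.32],[-0.13,0.36,0],255],
  ],
)

```text
t: 26.65
eef_pos: [544.1, 113.4, 185.6]
tcp_rot: [-3.141, 0.002, -3.094]
ft_force: [1.5, -1.2, -1.0]
opening: 0.357
```

```bash
python3 - <<'E'
from m import *
s=st(); p=casepos(-28,42); rel([*p,185],np.pi+CY)
E
```

```text
t 26.65 pos [544.1 113.4 185.6] rot [-3.1413e+00  1.9000e-03 -3.0936e+00] q [ 0.09  0.42  1.77 -0.    0.95 -1.53] F [ 1.5 -1.2 -1. ] M [ 0.12 -0.08 -0.  ] open 0.357
turn [-0.0002  0.0019  0.031 ] shift [-0.0009  0.0657  0.0006]
```

arm_command(
  targets=[
    [[0,0,0.031],[0,0.04,0],255],
    [[0,0,0.031],[0,0.066,0.01],255],
    [[0,0,0.031],[0,0.066,0.06],255],
    [[0,0,0.031],[0,0.066,0.11],255],
    [[0,0,0.031],[0,0.066,0.15],255],
    [[0,0,0.031],[0,0.066,0.168],255],
    [[0,0,0.031],[0,0.066,0.168],255],
    [[0,0,0.031],[0,0.066,0.168],255],
  ],
)

```text
t: 27.45
eef_pos: [541.3, 177.4, 17.0]
tcp_rot: [-3.141, 0.001, -3.123]
ft_force: [-0.0, -0.4, -0.5]
opening: 0.357
```

```bash
python3 - <<'E'
from m import *
s=st()
E
```

```text
t 27.45 pos [541.3 177.4  17. ] rot [-3.1414e+00  6.0000e-04 -3.1228e+00] q [ 0.2   0.68  1.86 -0.    0.6  -1.39] F [-0.  -0.4 -0.5] M [ 0.12 -0.05 -0.  ] open 0.357
```

arm_command(
  targets=[
    [[0,0,0],[0,0,0],125],
    [[0,0,0],[0,0,0],125],
    [[0,0,0],[0,0,0],125],
    [[0,0,0],[0,0,-0.04],125],
    [[0,0,0],[0,0,-0.09],125],
    [[0,0,0],[0,0,-0.14],125],
    [[0,0,0],[0,0,-0.165],125],
    [[0,0,0],[0,0,-0.165],125],
  ],
)

```text
t: 28.25
eef_pos: [542.5, 177.8, 186.0]
tcp_rot: [3.14, 0.008, -3.123]
ft_force: [0.3, 0.4, -0.6]
opening: 0.51
```

```bash
python3 - <<'E'
from m import *
s=st(); rel([554.8,-403,160],np.pi-0.565)
snap('wrist',19); incase(19)
for n in('side','scene'): snap(n,19)
cartons(19)
E
```

```text
t 28.25 pos [542.5 177.8 186. ] rot [ 3.1405  0.0076 -3.1227] q [ 0.2   0.44  1.73 -0.    0.96 -1.39] F [ 0.3  0.4 -0.6] M [ 0.17 -0.04  0.01] open 0.510
turn [0.0033 0.007  0.5839] shift [-0.0012 -0.5809  0.0253]
in case px [208. 161.] case xy [-72.6 -36.3] wh 0.3 55.0 a 1.0 z 34.1 redfrac 0.0
in case px [103. 231.] case xy [ -15.6 -120.4] wh 96.9 2.4 a 0.8 z 34.0 redfrac 0.0
in case px [413. 232.] case xy [-14.8 119.7] wh 95.2 1.1 a 0.8 z 33.7 redfrac 0.0
in case px [158. 216.] case xy [-29.9 -78.6] wh 56.2 35.9 a 0.9 z 34.6 redfrac 0.6
in case px [312. 217.] case xy [-28.9  41.1] wh 55.8 34.2 a 1.0 z 34.6 redfrac 0.61
in case px [258. 263.] case xy [12.5 -3.3] wh 40.7 34.5 a 0.2 z 34.5 redfrac 0.84
BLUE side c [ 434.4 -396.4] wh [58.7 35.7] yaw 15.5 798
BLUE scene c [ 436.  -397.8] wh [57.2 36.4] yaw 14.5 192
BLUE side c [ 440.9 -268.1] wh [38.5 56.3] yaw -19.0 607
BLUE scene c [ 442.  -269.9] wh [39.7 57.6] yaw -20.7 223
RED  side c [ 554.4 -402.8] wh [37.7 57.4] yaw -30.4 699
RED  scene c [ 555.6 -402.6] wh [39.3 54.6] yaw -32.8 226
```

View pics/wrist19.png

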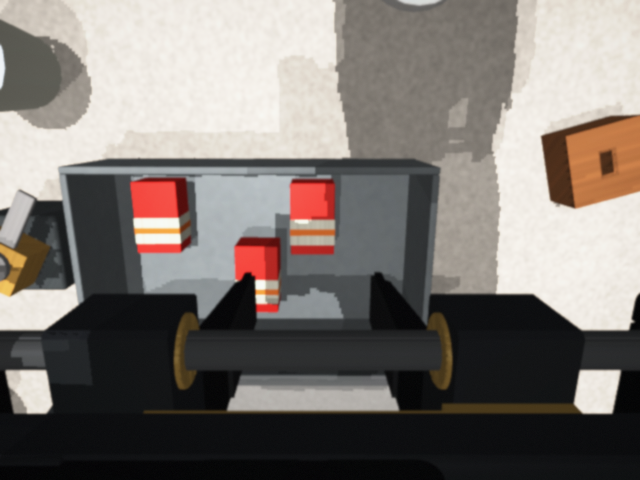

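Three cartons lie flat in the case ((160,215), (312,217), (258,272)). Last red, carton D.

arm_command(
  targets=[
    [[0,0,0.05],[0,-0.05,0],100],
    [[0,0,0.1],[0,-0.1,0],100],
    [[0,0,0.15],[0,-0.15,0],100],
    [[0,0,0.2],[0,-0.2,0],100],
    [[0,0,0.25],[0,-0.25,0],100],
    [[0,0,0.3],[0,-0.3,0],100],
    [[0,0,0.35],[0,-0.35,0],100],
    [[0,0,0.4],[0,-0.4,0],100],
  ],
)

```text
t: 29.2
eef_pos: [547.9, -224.4, 180.1]
tcp_rot: [3.141, -0.002, 2.758]
ft_force: [1.0, -0.8, 0.3]
opening: 0.609
```

```bash
python3 - <<'E'
from m import *
s=st(); rel([554.8,-402.9,160],np.pi-0.56)
E
```

```text
t 29.20 pos [ 547.9 -224.4  180.1] rot [ 3.1412e+00 -2.1000e-03  2.7581e+00] q [-0.5   0.48  1.68  0.    0.98 -1.69] F [ 1.  -0.8  0.3] M [ 0.11 -0.04 -0.  ] open 0.609
turn [ 0.0002 -0.0022  0.1765] shift [-0.0732 -0.163   0.0199]
```

arm_command(
  targets=[
    [[0,0,0.05],[-0.02,-0.044,0.005],100],
    [[0,0,0.1],[-0.04,-0.088,0.01],100],
    [[0,0,0.15],[-0.058,-0.13,0.02],100],
    [[0,0,0.176],[-0.073,-0.163,0.02],100],
    [[0,0,0.176],[-0.073,-0.163,0.02],100],
    [[0,0,0.176],[-0.073,-0.163,0.02],100],
  ],
)

```text
t: 29.8
eef_pos: [555.0, -401.0, 159.6]
tcp_rot: [3.141, -0.003, 2.583]
ft_force: [0.5, 0.1, 0.2]
opening: 0.61
```

```bash
python3 - <<'E'
from m import *
s=st(); snap('wrist','20')
for n in('side','scene'): snap(n,20)
cartons(20)
rel([554.9,-402.9,9],np.pi-0.56)
E
```

```text
t 29.80 pos [ 555.  -401.   159.6] rot [ 3.1407e+00 -2.7000e-03  2.5833e+00] q [-0.72  0.63  1.45  0.    1.06 -1.73] F [0.5 0.1 0.2] M [ 0.06 -0.07 -0.02] open 0.610
BLUE side c [ 434.9 -396.8] wh [58.3 35. ] yaw 14.9 796
BLUE scene c [ 436.3 -398.4] wh [62.3 37.3] yaw 16.4 194
BLUE side c [ 440.9 -268.1] wh [38.1 56.8] yaw -19.8 610
BLUE scene c [ 441.1 -270.1] wh [39.1 57.9] yaw -22.7 220
RED  side c [ 554.5 -403.1] wh [37.8 57.7] yaw -33.1 697
RED  scene c [ 554.3 -404.4] wh [38.4 56.1] yaw -29.9 224
turn [ 0.0005 -0.0006  0.004 ] shift [-0.001  -0.0033  0.1523]
```

View pics/wrist20.png

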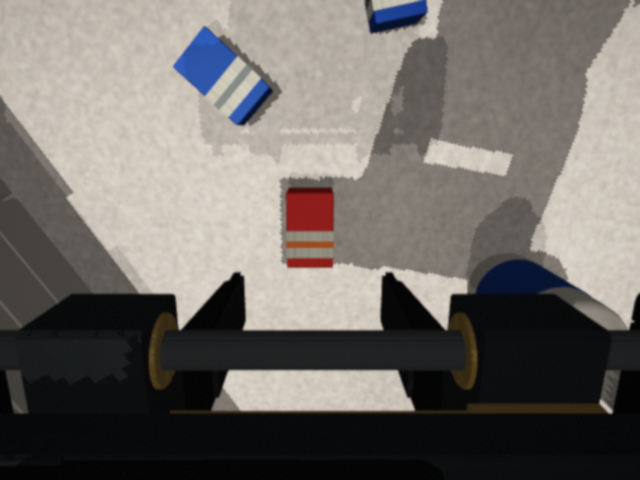

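```bash
python3 - <<'E'
from m import *
im,d,c=load('scene',20); P=pts(c,d)
g=(d>0)&(P[...,2]>60)&(P[...,1]<-420)&(P[...,0]>200)&(P[...,0]<800); p=P[g]
# nearest to gripper body segment
for t in (60,90): 
    q=np.array([554.9-.53*t,-402.9-.85*t]); dd=np.hypot(*(p[:,:2]-q).T); i=dd.argmin(); print(t,q,p[i],dd[i])
E
```

```text
60 [ 523.1 -453.9] [ 525.55094018 -451.45915001  481.74697155] 3.459025360763204
90 [ 507.2 -479.4] [ 529.39274274 -482.97130015  280.95839128] 22.47825649658666
```

```bash
python3 - <<'E'
from m import *
im,d,c=load('scene',11); P=pts(c,d)
g=(d>0)&(P[...,2]>60)&(P[...,2]<200)&(P[...,1]<-420)&(P[...,0]>200)&(P[...,0]<800); p=P[g]
q=np.array([507,-479]); dd=np.hypot(*(p[:,:2]-q).T); i=dd.argmin(); print(p[i],dd[i],p.min(0),p.max(0))
E
```

```text
[ 518.8014357  -581.27633999   99.04189409] 102.95495911922536 [  200.07141367 -1275.69582631    60.01700201] [ 675.59679621 -579.84506867  199.99800769]
```

100 mm clear on that side and about 40 mm from the bottle. Descend and grip.

arm_command(
  targets=[
    [[0,0,0.004],[-0.001,-0.003,0.05],100],
    [[0,0,0.004],[-0.001,-0.003,0.1],100],
    [[0,0,0.004],[-0.001,-0.003,0.135],100],
    [[0,0,0.004],[-0.001,-0.003,0.151],100],
    [[0,0,0.004],[-0.001,-0.003,0.151],255],
    [[0,0,0.004],[-0.001,-0.003,0.151],255],
    [[0,0,0.004],[-0.001,-0.003,0.151],255],
    [[0,0,0.004],[-0.001,-0.003,0.151],255],
  ],
)

```text
t: 30.75
eef_pos: [556.0, -404.5, 13.0]
tcp_rot: [-3.141, 0.004, 2.58]
ft_force: [0.7, 2.0, 4.7]
opening: 0.356
```

arm_command(
  targets=[
    [[0,0,0],[0,0,0],255],
    [[0,0,0],[0,0,-0.03],255],
    [[0,0,0],[0,0,-0.08],255],
    [[0,0,0],[0,0,-0.13],255],
    [[0,0,0],[0,0,-0.175],255],
  ],
)

```text
t: 31.25
eef_pos: [555.0, -404.0, 189.2]
tcp_rot: [-3.141, 0.002, 2.58]
ft_force: [0.4, -0.7, 0.3]
opening: 0.357
```

```bash
python3 - <<'E'
from m import *
s=st(); p=casepos(20,84); print(p); rel([*p,185],np.pi+CY)
E
```

```text
t 31.25 pos [ 555.  -404.   189.2] rot [-3.1414e+00  2.4000e-03  2.5803e+00] q [-0.73  0.6   1.42  0.    1.11 -1.74] F [ 0.4 -0.7  0.3] M [ 0.06 -0.08 -0.02] open 0.357
[589.06917885 221.82784592]
turn [-0.0009  0.0023 -0.5783] shift [0.3043 0.5479 0.0034]
```

arm_command(
  targets=[
    [[0,0,-0.04],[0.023,0.042,0],255],
    [[0,0,-0.08],[0.046,0.084,0],255],
    [[0,0,-0.13],[0.07,0.126,0],255],
    [[0,0,-0.18],[0.093,0.168,0],255],
    [[0,0,-0.23],[0.117,0.21,0],255],
    [[0,0,-0.28],[0.14,0.252,0],255],
    [[0,0,-0.33],[0.163,0.294,0],255],
    [[0,0,-0.38],[0.187,0.336,0],255],
  ],
)

```text
t: 32.05
eef_pos: [575.5, -18.2, 186.8]
tcp_rot: [-3.142, 0.002, 2.962]
ft_force: [0.4, -0.2, -1.3]
opening: 0.358
```

```bash
python3 - <<'E'
from m import *
s=st(); p=casepos(20,84); rel([*p,185],np.pi+CY)
E
```

```text
t 32.05 pos [575.5 -18.2 186.8] rot [-3.1415e+00  2.1000e-03  2.9623e+00] q [-0.15  0.45  1.72 -0.    0.97 -1.54] F [ 0.4 -0.2 -1.3] M [ 0.11 -0.07  0.06] open 0.358
turn [-0.0003  0.0021 -0.1963] shift [0.0294 0.2386 0.0017]
```

arm_command(
  targets=[
    [[0,0,-0.04],[0.006,0.048,0],255],
    [[0,0,-0.08],[0.012,0.096,0],255],
    [[0,0,-0.12],[0.018,0.144,0],255],
    [[0,0,-0.16],[0.024,0.192,0],255],
    [[0,0,-0.196],[0.029,0.235,0],255],
    [[0,0,-0.196],[0.029,0.2385,0],255],
    [[0,0,-0.196],[0.029,0.2385,0],255],
    [[0,0,-0.196],[0.029,0.2385,0],255],
  ],
)

```text
t: 32.85
eef_pos: [589.9, 219.0, 186.1]
tcp_rot: [-3.141, 0.001, -3.127]
ft_force: [0.1, -0.9, -0.2]
opening: 0.354
```

```bash
python3 - <<'E'
from m import *
s=st(); p=casepos(20,84); rel([*p,18],np.pi+CY)
E
```

```text
t 32.85 pos [589.9 219.  186.1] rot [-3.1412e+00  7.0000e-04 -3.1274e+00] q [ 0.25  0.52  1.58 -0.    1.04 -1.33] F [ 0.1 -0.9 -0.2] M [0.1  0.03 0.09] open 0.354
turn [-0.0004  0.0007 -0.0028] shift [0.0009 0.0029 0.1681]
```

arm_command(
  targets=[
    [[0,0,0],[0.001,0,0.05],255],
    [[0,0,0],[0.001,0,0.1],255],
    [[0,0,0],[0.001,0,0.14],255],
    [[0,0,0],[0.001,0,0.16],255],
    [[0,0,0],[0.001,0,0.167],255],
    [[0,0,0],[0.001,0,0.167],255],
  ],
)

```text
t: 33.45
eef_pos: [589.2, 218.3, 19.1]
tcp_rot: [-3.141, -0.0, -3.129]
ft_force: [-0.2, -0.4, -0.2]
opening: 0.357
```

```bash
python3 - <<'E'
from m import *
s=st()
E
```

```text
t 33.45 pos [589.2 218.3  19.1] rot [-3.1411e+00 -1.0000e-04 -3.1286e+00] q [ 0.25  0.73  1.71 -0.    0.7  -1.33] F [-0.2 -0.4 -0.2] M [ 0.08 -0.02  0.04] open 0.357
```

arm_command(
  targets=[
    [[0,0,0],[0,0,0],148],
    [[0,0,0],[0,0,0],148],
    [[0,0,0],[0,0,0],148],
    [[0,0,0],[0,0,-0.04],148],
    [[0,0,0],[0,0,-0.09],148],
    [[0,0,0],[0,0,-0.14],148],
    [[0,0,0],[0,0,-0.165],148],
    [[0,0,0],[0,0,-0.165],148],
  ],
)

```text
t: 34.25
eef_pos: [590.4, 220.2, 188.4]
tcp_rot: [3.14, 0.008, -3.127]
ft_force: [1.2, 0.1, -0.1]
opening: 0.42
```

```bash
python3 - <<'E'
from m import *
s=st(); rel([554.8,-403,160],np.pi-0.565)
snap('wrist',21); incase(21)
for n in('side','scene'): snap(n,21)
cartons(21)
E
```

```text
t 34.25 pos [590.4 220.2 188.4] rot [ 3.1401  0.0078 -3.1267] q [ 0.25  0.52  1.58 -0.    1.03 -1.33] F [ 1.2  0.1 -0.1] M [ 0.15 -0.01  0.01] open 0.420
turn [0.0038 0.0072 0.5799] shift [ 0.0451 -0.6226  0.0271]
in case px [331. 240.] case xy [ 0.3 80.8] wh 135.9 78.7 a 0.8 z 34.1 redfrac 0.0
in case px [ 85. 220.] case xy [  0.2 -43.7] wh 136.0 156.2 a 1.0 z 33.9 redfrac 0.0
in case px [ 98. 152.] case xy [-29.6 -78.6] wh 55.8 35.6 a 1.2 z 34.5 redfrac 0.6
in case px [256. 153.] case xy [-28.8  41.1] wh 55.2 34.9 a 1.0 z 34.6 redfrac 0.58
in case px [310. 215.] case xy [18.6 81.2] wh 56.3 34.5 a 0.6 z 34.6 redfrac 0.62
in case px [202. 217.] case xy [20.5 -3.5] wh 56.3 35.2 a 0.1 z 34.6 redfrac 0.61
BLUE side c [ 435.  -396.9] wh [60.1 35. ] yaw 15.9 792
BLUE scene c [ 436.1 -399.2] wh [60.7 37.3] yaw 17.6 196
BLUE side c [ 440.6 -268.2] wh [37.5 56.2] yaw -20.2 605
BLUE scene c [ 441. -271.] wh [39.3 58.9] yaw -21.0 215
```

View pics/wrist21.png

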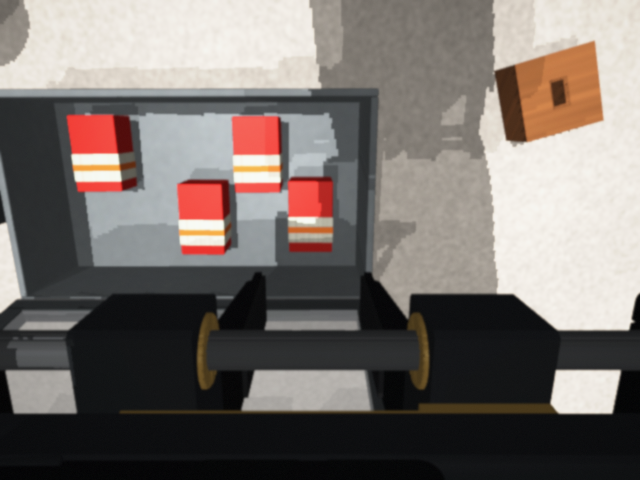

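View pics/scene21.png

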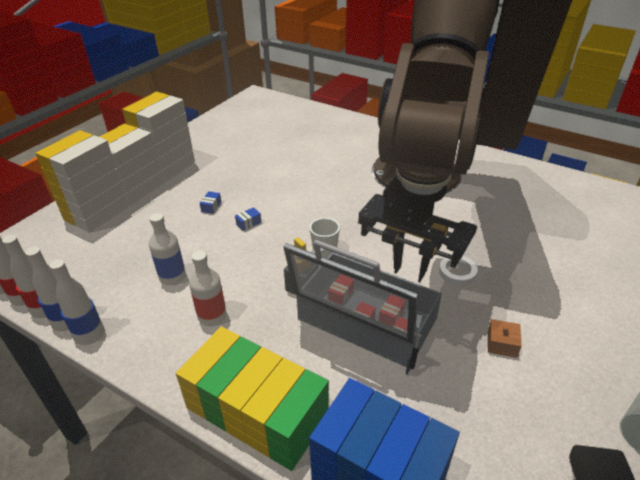

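All four reds lie flat in the case and the lid is still open. Next I'll close the lid, going above the bar first.

arm_command(
  targets=[
    [[0,0,0],[0,0,-0.05],160],
    [[0,0,0.1],[0,0,-0.1],160],
    [[0,0,0.24],[0,0,-0.145],160],
    [[0,0,0.38],[0,0,-0.16],160],
    [[0,0,0.52],[0,0,-0.16],160],
    [[0,0,0.66],[0,0,-0.16],160],
    [[0,0,0.8],[0,0,-0.16],160],
    [[0,0,0.94],[0,0,-0.16],160],
  ],
)

```text
t: 35.2
eef_pos: [588.8, 219.7, 341.8]
tcp_rot: [-3.139, -0.001, 2.211]
ft_force: [-0.8, -0.5, 0.6]
opening: 0.371
```

```bash
python3 - <<'E'
from m import *
s=st(); rel([675,139.6,345],1.588)
E
```

```text
t 35.20 pos [588.8 219.7 341.8] rot [-3.1391e+00 -7.0000e-04  2.2105e+00] q [ 0.25  0.4   1.36 -0.    1.38 -0.39] F [-0.8 -0.5  0.6] M [ 0.05 -0.09  0.03] open 0.371
turn [-2.600e-03  1.000e-04  6.225e-01] shift [-0.1157  0.0213 -0.0034]
```

arm_command(
  targets=[
    [[0,0,0.14],[-0.03,0.006,-0.003],160],
    [[0,0,0.28],[-0.06,0.011,-0.003],160],
    [[0,0,0.42],[-0.09,0.016,-0.003],160],
    [[0,0,0.56],[-0.1157,0.0213,-0.003],160],
    [[-0.002,0,0.622],[-0.1157,0.0213,-0.003],160],
    [[-0.002,0,0.622],[-0.1157,0.0213,-0.003],160],
    [[-0.002,0,0.622],[-0.1157,0.0213,-0.003],160],
  ],
)

```text
t: 35.9
eef_pos: [675.4, 140.4, 345.5]
tcp_rot: [3.141, -0.0, 1.597]
ft_force: [0.3, -0.2, 1.0]
opening: 0.371
```

```bash
python3 - <<'E'
from m import *
s=st(); im,d,c=snap('wrist',22); rel([675,139.6,244],1.588)
P=pts(c,d)
for v in range(160,300,20):
    g=(P[v,:,2]>240)&(P[v,:,2]<275); e=np.where(g)[0]
    sp=np.split(e,np.where(np.diff(e)>1)[0]+1) if len(e) else []
    print(v,[(int(x[0]),int(x[-1]),np.round(ray(c,(x[0]+x[-1])/2,v,265),1)[:2],P[v,x,2].max().round(1)) for x in sp if len(x)>4])
E
```

```text
t 35.90 pos [675.4 140.4 345.5] rot [ 3.1412e+00 -3.0000e-04  1.5966e+00] q [0.11 0.5  1.19 0.   1.45 0.08] F [ 0.3 -0.2  1. ] M [ 0.06 -0.02  0.03] open 0.371
turn [ 0.001  -0.0004  0.0088] shift [-0.001  -0.0004  0.102 ]
160 [(302, 322, array([673.8, 193.4]), np.float64(266.3))]
180 [(306, 322, array([675.3, 182. ]), np.float64(266.9))]
200 [(306, 322, array([675.6, 170.2]), np.float64(266.5))]
220 [(306, 321, array([675.6, 158.1]), np.float64(266.7))]
240 [(306, 321, array([675.9, 145.7]), np.float64(266.1))]
260 [(306, 321, array([676.2, 133.1]), np.float64(266.2))]
280 [(306, 320, array([676.3, 120.1]), np.float64(266.5))]
```

View pics/wrist22.png

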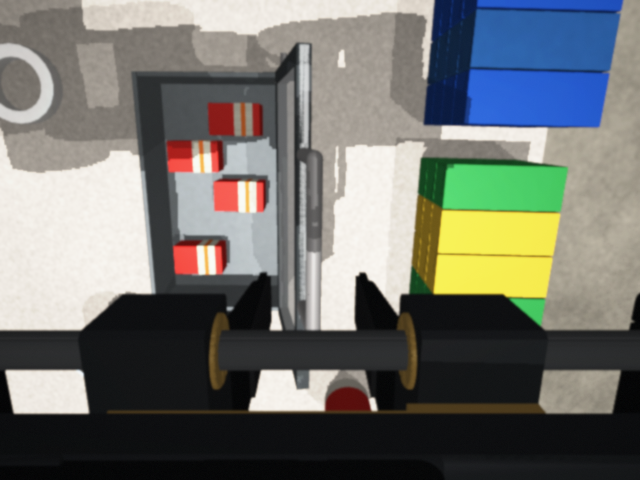

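The bar at (313,160–330) is between the fingers, at x≈676 and z≈261. Descend and grip.

arm_command(
  targets=[
    [[0,0,0.009],[0,0,0.04],160],
    [[0,0,0.009],[0,0,0.08],160],
    [[0,0,0.009],[0,0,0.102],160],
    [[0,0,0.009],[0,0,0.102],160],
    [[0,0,0.009],[0,0,0.102],255],
    [[0,0,0.009],[0,0,0.102],255],
    [[0,0,0.009],[0,0,0.102],255],
    [[0,0,0.009],[0,0,0.102],255],
  ],
)

```text
t: 36.75
eef_pos: [676.0, 140.3, 246.0]
tcp_rot: [3.138, -0.001, 1.586]
ft_force: [-1.3, 0.7, 6.6]
opening: 0.096
```

```bash
python3 - <<'E'
from m import *
s=st();print(np.arctan2(s['eef_pos'][2]+19-79,643-s['eef_pos'][0]))
E
```

```text
t 36.75 pos [676.  140.3 246. ] rot [ 3.1376e+00 -6.0000e-04  1.5855e+00] q [0.11 0.56 1.34 0.   1.23 0.09] F [-1.3  0.7  6.6] M [0.07 0.28 0.06] open 0.096
1.7463655667994622
```

```bash
cat >> m.py <<'E'
def arc(th0,ths):
    for t in ths: print('%.2f: ty %.4f tz %.4f'%(t,-.185*(np.cos(t)-np.cos(th0)),-.185*(np.sin(t)-np.sin(th0))))
E
python3 -c "
from m import *
arc(1.746,np.arange(1.68,1.18,-.07)); print(); arc(1.19,np.arange(1.12,.6,-.07)); print(); arc(.63,np.arange(.56,-.01,-.07))"
```

```text
1.68: ty -0.0121 tz -0.0017
1.61: ty -0.0250 tz -0.0027
1.54: ty -0.0379 tz -0.0027
1.47: ty -0.0509 tz -0.0019
1.40: ty -0.0637 tz -0.0001
1.33: ty -0.0764 tz 0.0025
1.26: ty -0.0888 tz 0.0060
1.19: ty -0.1010 tz 0.0104

1.12: ty -0.0118 tz 0.0052
1.05: ty -0.0233 tz 0.0113
0.98: ty -0.0343 tz 0.0181
0.91: ty -0.0448 tz 0.0257
0.84: ty -0.0547 tz 0.0340
0.77: ty -0.0641 tz 0.0430
0.70: ty -0.0727 tz 0.0526
0.63: ty -0.0807 tz 0.0628

0.56: ty -0.0073 tz 0.0107
0.49: ty -0.0137 tz 0.0219
0.42: ty -0.0194 tz 0.0336
0.35: ty -0.0243 tz 0.0456
0.28: ty -0.0283 tz 0.0579
0.21: ty -0.0315 tz 0.0704
0.14: ty -0.0337 tz 0.0832
0.07: ty -0.0351 tz 0.0961
0.00: ty -0.0355 tz 0.1090
```

arm_command(
  targets=[
    [[0,0,0],[0,-0.0121,-0.0017],255],
    [[0,0,0],[0,-0.025,-0.0027],255],
    [[0,0,0],[0,-0.0379,-0.0027],255],
    [[0,0,0],[0,-0.0509,-0.0019],255],
    [[0,0,0],[0,-0.0637,-0.0001],255],
    [[0,0,0],[0,-0.0764,0.0025],255],
    [[0,0,0],[0,-0.0888,0.006],255],
    [[0,0,0],[0,-0.101,0.0104],255],
  ],
)

```text
t: 37.55
eef_pos: [574.8, 139.1, 235.1]
tcp_rot: [3.137, -0.001, 1.586]
ft_force: [1.4, 2.1, -3.2]
opening: 0.096
```

```bash
python3 - <<'E'
from m import *
s=st();t=np.arctan2(s['eef_pos'][2]+19-79,643-s['eef_pos'][0]);print(t,np.hypot(s['eef_pos'][2]+19-79,643-s['eef_pos'][0]))
E
```

```text
t 37.55 pos [574.8 139.1 235.1] rot [ 3.1368e+00 -1.2000e-03  1.5855e+00] q [0.13 0.42 1.62 0.   1.09 0.11] F [ 1.4  2.1 -3.2] M [ 0.38 -0.5  -0.01] open 0.096
1.1994096037707371 187.86965040669364
```

arm_command(
  targets=[
    [[0,0,0],[0,-0.0118,0.0052],255],
    [[0,0,0],[0,-0.0233,0.0113],255],
    [[0,0,0],[0,-0.0343,0.0181],255],
    [[0,0,0],[0,-0.0448,0.0257],255],
    [[0,0,0],[0,-0.0547,0.034],255],
    [[0,0,0],[0,-0.0641,0.043],255],
    [[0,0,0],[0,-0.0727,0.0526],255],
    [[0,0,0],[0,-0.0807,0.0628],255],
  ],
)

```text
t: 38.35
eef_pos: [493.8, 138.0, 171.3]
tcp_rot: [3.139, -0.001, 1.585]
ft_force: [-1.4, 2.7, -2.4]
opening: 0.096
```

```bash
python3 - <<'E'
from m import *
s=st();x,z=643-s['eef_pos'][0],s['eef_pos'][2]+19-79;t=np.arctan2(z,x);print(t,np.hypot(x,z)); snap('side',23)
E
```

```text
t 38.35 pos [493.8 138.  171.3] rot [ 3.1388e+00 -1.1000e-03  1.5854e+00] q [0.14 0.39 1.88 0.   0.87 0.13] F [-1.4  2.7 -2.4] M [ 0.5  -0.17 -0.03] open 0.096
0.6407120247460385 186.17083753942362
```

View pics/side23.png

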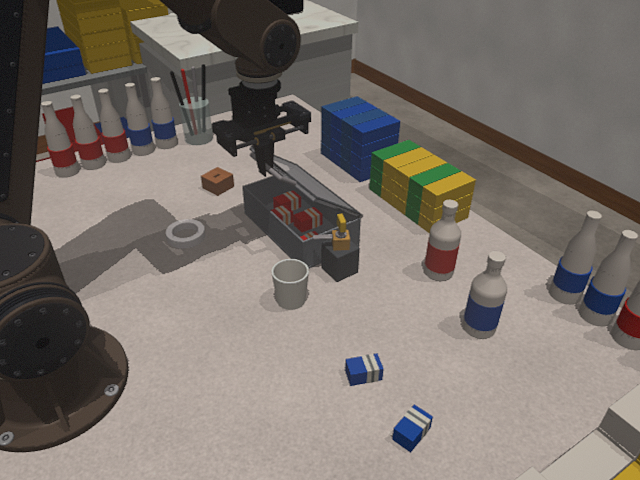

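The bar is still held with the lid at about 0.64 rad. Continue down, slower at the end.

arm_command(
  targets=[
    [[0,0,0],[0,-0.0073,0.0107],255],
    [[0,0,0],[0,-0.0137,0.0219],255],
    [[0,0,0],[0,-0.0194,0.0336],255],
    [[0,0,0],[0,-0.0243,0.0456],255],
    [[0,0,0],[0,-0.0283,0.0579],255],
    [[0,0,0],[0,-0.0315,0.0704],255],
    [[0,0,0],[0,-0.0337,0.0832],255],
    [[0,0,0],[0,-0.0346,0.091],255],
  ],
)

```text
t: 39.2
eef_pos: [459.0, 137.4, 79.5]
tcp_rot: [3.142, -0.0, 1.585]
ft_force: [-5.4, 3.9, -3.2]
opening: 0.096
```

```bash
python3 - <<'E'
from m import *
s=st();x,z=643-s['eef_pos'][0],s['eef_pos'][2]+19-79;t=np.arctan2(z,x);print(t,np.hypot(x,z))
E
```

```text
t 39.20 pos [459.  137.4  79.5] rot [ 3.1415e+00 -4.0000e-04  1.5855e+00] q [0.15 0.49 2.05 0.   0.6  0.14] F [-5.4  3.9 -3.2] M [0.62 0.64 0.  ] open 0.096
0.10557741235372085 185.0126437478819
```

arm_command(
  targets=[
    [[0,0,0],[0,-0.0005,0.005],255],
    [[0,0,0],[0,-0.0008,0.01],255],
    [[0,0,0],[0,-0.001,0.014],255],
    [[0,0,0],[0,-0.001,0.017],255],
    [[0,0,0],[0,-0.001,0.017],255],
  ],
)

```text
t: 39.7
eef_pos: [458.1, 137.3, 62.8]
tcp_rot: [-3.141, -0.0, 1.585]
ft_force: [-5.5, 3.6, -3.4]
opening: 0.094
```

```bash
python3 - <<'E'
from m import *
st(); im,d,c=snap('scene',24); P=pts(c,d)
for uv in [(340,290),(370,300),(400,310),(330,270),(420,295)]: print(uv,P[uv[1],uv[0]].round(1))
cv2.imwrite('pics/s24c.png',cv2.resize(im[200:380,240:480],None,fx=3,fy=3))
E
```

```text
t 39.70 pos [458.1 137.3  62.8] rot [-3.1412e+00 -3.0000e-04  1.5855e+00] q [0.15 0.52 2.06 0.   0.56 0.14] F [-5.5  3.6 -3.4] M [0.61 0.76 0.02] open 0.094
(340, 290) [601.7  88.6  86.7]
(370, 300) [594.2 150.8  84.9]
(400, 310) [588.4 211.3  84.9]
(330, 270) [560.6  41.7  84.6]
(420, 295) [532.7 228.3  84.5]
```

View pics/s24c.png

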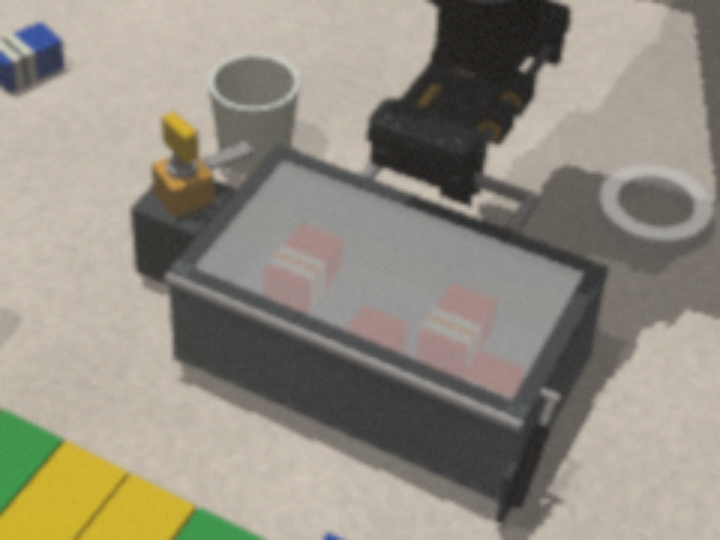

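Nearly closed, but the force still shows the lid hanging on the fingers. A bit lower.

arm_command(
  targets=[
    [[0,0,0],[0,0,0.001],255],
    [[0,0,0],[0,0,0.002],255],
    [[0,0,0],[0,0,0.003],255],
    [[0,0,0],[0,0,0.003],255],
  ],
)

```text
t: 40.15
eef_pos: [458.0, 137.3, 60.0]
tcp_rot: [-3.141, -0.0, 1.586]
ft_force: [-6.2, 3.6, -3.3]
opening: 0.094
```

```bash
python3 - <<'E'
from m import *
st()
E
```

```text
t 40.15 pos [458.  137.3  60. ] rot [-3.1412e+00 -3.0000e-04  1.5855e+00] q [0.15 0.53 2.06 0.   0.55 0.14] F [-6.2  3.6 -3.3] M [0.55 0.85 0.04] open 0.094
```

arm_command(
  targets=[
    [[0,0,0],[0,0,0.001],255],
    [[0,0,0],[0,0,0.002],255],
    [[0,0,0],[0,0,0.003],255],
    [[0,0,0],[0,0,0.003],255],
  ],
)

```text
t: 40.55
eef_pos: [458.1, 137.4, 59.0]
tcp_rot: [3.14, -0.001, 1.586]
ft_force: [-13.3, 1.5, 30.9]
opening: 0.091
```

```bash
python3 - <<'E'
from m import *
st()
E
```

```text
t 40.55 pos [458.1 137.4  59. ] rot [ 3.1404e+00 -5.0000e-04  1.5856e+00] q [0.15 0.53 2.06 0.   0.55 0.14] F [-13.3   1.5  30.9] M [0.29 2.42 0.03] open 0.091
```

The lid is seated (31 N upward reaction). I'll ease off 1.5 mm and let go.

arm_command(
  targets=[
    [[0,0,0],[0,0,-0.0018],255],
    [[0,0,0],[0,0,-0.0018],220],
    [[0,0,0],[0,0,-0.0018],190],
    [[0,0,0],[0,0,-0.0018],160],
    [[0,0,0],[0,0,-0.0018],160],
    [[0,0,0],[0,0,-0.03],160],
    [[0,0,0],[0,0,-0.07],160],
    [[0,0,0],[0,0,-0.12],160],
  ],
)

```text
t: 41.35
eef_pos: [458.1, 136.9, 177.5]
tcp_rot: [-3.141, 0.0, 1.585]
ft_force: [0.9, 0.1, 0.6]
opening: 0.372
```

```bash
python3 - <<'E'
from m import *
st(); im,d,c=snap('scene',25); P=pts(c,d)
cv2.imwrite('pics/s25c.png',cv2.resize(im[200:380,240:480],None,fx=3,fy=3))
rel([563.3,-28.4,190],1.229)
E
```

```text
t 41.35 pos [458.1 136.9 177.5] rot [-3.1411  0.      1.5852] q [0.15 0.33 1.95 0.   0.86 0.14] F [0.9 0.1 0.6] M [ 0.03  0.   -0.01] open 0.372
turn [ 0.01   -0.0033  0.3565] shift [-0.1674  0.1    -0.0039]
```

View pics/s25c.png

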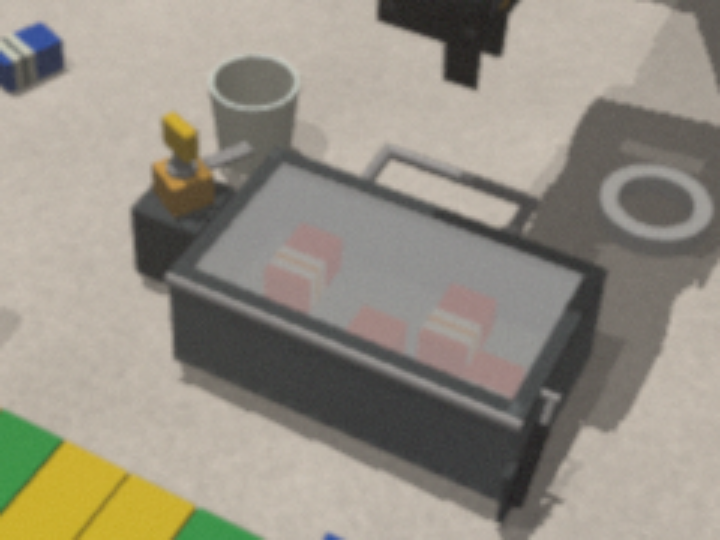

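The lid is closed. Back to the key, standing in the plug at crop (180,135).

arm_command(
  targets=[
    [[0,0,0.07],[-0.033,0.02,-0.004],160],
    [[0,0,0.14],[-0.067,0.04,-0.01],160],
    [[0,0,0.21],[-0.1,0.06,-0.013],160],
    [[0,0,0.28],[-0.134,0.08,-0.013],160],
    [[0,0,0.356],[-0.1674,0.1,-0.013],160],
    [[0,0,0.356],[-0.1674,0.1,-0.013],160],
    [[0,0,0.356],[-0.1674,0.1,-0.013],160],
  ],
)

```text
t: 42.1
eef_pos: [561.0, -29.4, 189.8]
tcp_rot: [3.14, -0.001, 1.228]
ft_force: [-0.9, 0.6, 1.2]
opening: 0.369
```

```bash
python3 - <<'E'
from m import *
s=st(); im,d,c=snap('wrist',26); rel([563.3,-28.4,104],1.229)
P=pts(c,d); hsv=cv2.cvtColor(im,cv2.COLOR_BGR2HSV)
m=((P[...,2]>126)&(P[...,2]<142)&(hsv[...,1]>100)).astype(np.uint8); m[300:]=0
k=max(cv2.findContours(m,cv2.RETR_EXTERNAL,cv2.CHAIN_APPROX_NONE)[0],key=cv2.contourArea)[:,0]
print(cv2.minAreaRect(np.array([ray(c,u,v,135)[:2] for u,v in k],np.float32)))
E
```

```text
t 42.10 pos [561.  -29.4 189.8] rot [ 3.1402e+00 -1.2000e-03  1.2284e+00] q [-0.17  0.43  1.75  0.    0.97  0.17] F [-0.9  0.6  1.2] M [-0.09  0.07 -0.05] open 0.369
turn [ 0.0013 -0.0012  0.0008] shift [0.0009 0.0023 0.086 ]
((563.6396484375, -26.444948196411133), (30.281137466430664, 11.566386222839355), 70.097900390625)
```

View pics/wrist26.png

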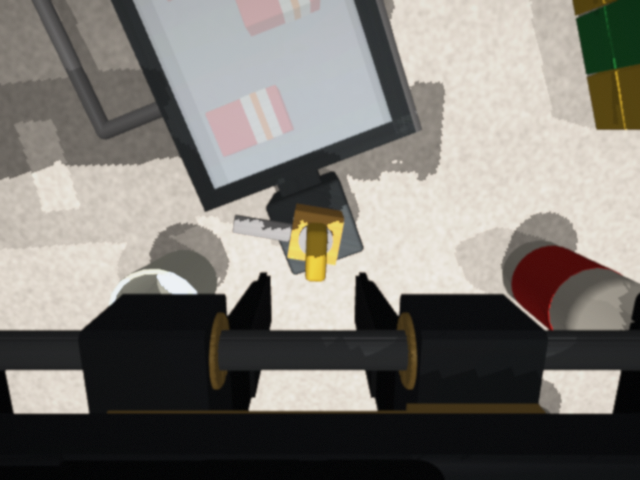

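Key at (316,245), yaw 1.223, where I left it. Descend and grip.

arm_command(
  targets=[
    [[0.001,-0.001,0.001],[0.001,0.0023,0.03],160],
    [[0.001,-0.001,0.001],[0.001,0.0023,0.06],160],
    [[0.001,-0.001,0.001],[0.001,0.0023,0.08],160],
    [[0.001,-0.001,0.001],[0.001,0.0023,0.086],160],
    [[0.001,-0.001,0.001],[0.001,0.0023,0.086],160],
  ],
)

```text
t: 42.65
eef_pos: [563.4, -27.8, 104.1]
tcp_rot: [-3.142, -0.0, 1.23]
ft_force: [0.7, 0.7, -0.6]
opening: 0.376
```

```bash
python3 - <<'E'
from m import *
s=st(); rel([563.3,-28.4,104],1.226)
E
```

```text
t 42.65 pos [563.4 -27.8 104.1] rot [-3.1416e+00 -1.0000e-04  1.2298e+00] q [-0.17  0.54  1.82  0.    0.78  0.17] F [ 0.7  0.7 -0.6] M [-0.01  0.06 -0.  ] open 0.376
turn [-0.     -0.0001  0.0038] shift [-0.0006  0.0001  0.0001]
```

arm_command(
  targets=[
    [[0,0,0.003],[-0.0005,0,0],255],
    [[0,0,0.003],[-0.0005,0,0],255],
    [[0,0,0.003],[-0.0005,0,0],255],
    [[0,0,0.003],[-0.0005,0,0],255],
    [[0,0,0.003],[-0.0005,0,0],255],
  ],
)

```text
t: 43.15
eef_pos: [563.3, -29.0, 104.8]
tcp_rot: [3.141, -0.0, 1.225]
ft_force: [-3.9, 1.1, 5.8]
opening: 0.12
```

```bash
python3 - <<'E'
from m import *
s=st(); rel([562.9,-27.8,104],0.03)
E
```

```text
t 43.15 pos [563.3 -29.  104.8] rot [ 3.1408e+00 -3.0000e-04  1.2252e+00] q [-0.17  0.54  1.82  0.    0.78  0.18] F [-3.9  1.1  5.8] M [0.2  0.76 0.01] open 0.120
turn [ 5.0000e-04 -7.0000e-04  1.1952e+00] shift [ 0.001  -0.0008  0.0008]
```

arm_command(
  targets=[
    [[0,0,0.14],[0.0001,-0.0001,0],255],
    [[0,0,0.28],[0.0002,-0.0002,0],255],
    [[0,0,0.42],[0.0003,-0.0003,0],255],
    [[0,0,0.56],[0.0004,-0.0004,0],255],
    [[0,0,0.7],[0.0006,-0.0005,0],255],
    [[0,0,0.84],[0.0007,-0.0006,0],255],
    [[0,0,0.98],[0.0008,-0.0007,0],255],
    [[0,0,1.1],[0.001,-0.0008,0],255],
  ],
)

```text
t: 43.95
eef_pos: [563.6, -28.4, 104.8]
tcp_rot: [3.14, -0.002, 0.12]
ft_force: [-1.5, -3.0, 3.7]
opening: 0.122
```

arm_command(
  targets=[
    [[0,0,0.07],[0,0,0],255],
    [[0,0,0.09],[0,0,0],255],
    [[0,0,0.09],[0,0,0],255],
    [[0,0,0.09],[0,0,0],255],
    [[0,0,0.09],[0,0,0],255],
  ],
)

```text
t: 44.45
eef_pos: [563.6, -28.4, 104.8]
tcp_rot: [3.141, -0.002, 0.037]
ft_force: [-0.9, -5.3, 5.8]
opening: 0.122
```

```bash
python3 - <<'E'
from m import *
s=st()
b=snap('scene',27)[0]; cv2.imwrite('pics/s27c.png',cv2.resize(b[200:340,250:430],None,fx=4,fy=4))
snap('wrist',27)
E
```

```text
t 44.45 pos [563.6 -28.4 104.8] rot [ 3.1406e+00 -2.2000e-03  3.7100e-02] q [-0.17  0.54  1.82 -0.    0.78  1.37] F [-0.9 -5.3  5.8] M [-0.87  0.41 -0.  ] open 0.122
```

View pics/s27c.png

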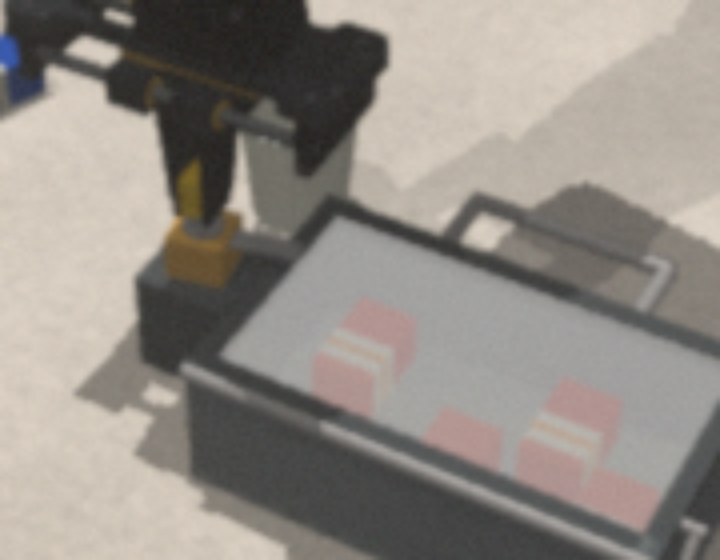

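View pics/wrist27.png

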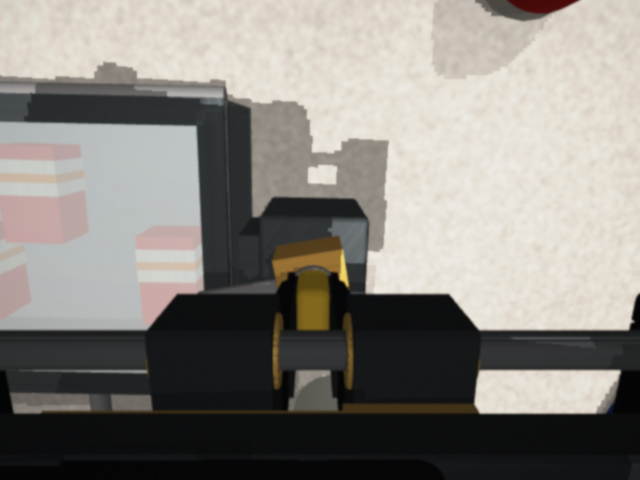

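The plug lags the key: its edge (275,257)–(340,240) tilts about 14° because of the slot's play. I'll turn the key further.

arm_command(
  targets=[
    [[0,0,0.05],[0,0,0],255],
    [[0,0,0.09],[0,0,0],255],
    [[0,0,0.12],[0,0,0],255],
    [[0,0,0.12],[0,0,0],255],
  ],
)

```text
t: 44.95
eef_pos: [563.6, -28.4, 104.8]
tcp_rot: [3.141, -0.002, -0.084]
ft_force: [-1.4, -4.3, 5.1]
opening: 0.128
```

```bash
cat >> m.py <<'E'
def plugyaw(tag):
    im,d,c=load('wrist',tag); P=pts(c,d); hsv=cv2.cvtColor(im,cv2.COLOR_BGR2HSV)
    ok=(P[...,2]>82)&(P[...,2]<100)&(abs(P[...,0]-564)<40)&(abs(P[...,1]+28)<30)&(hsv[...,1]>110); ok[292:]=0
    p=P[ok]
    # far (+x) edge: for y bins max x
    ys=np.arange(p[:,1].min()+3,p[:,1].max()-3,2); e=np.array([(y,p[abs(p[:,1]-y)<1.2,0].max()) for y in ys if (abs(p[:,1]-y)<1.2).sum()>2])
    k=np.polyfit(e[:,0],e[:,1],1); print('n',len(p),'edge slope-> yaw',-np.arctan(k[0]).round(3),len(e),np.std(e[:,1]-np.polyval(k,e[:,0])).round(2))
E
python3 - <<'E'
from m import *
s=st()
plugyaw(27); snap('wrist',28); plugyaw(28)
E
```

```text
t 44.95 pos [563.6 -28.4 104.8] rot [ 3.1408e+00 -2.3000e-03 -8.3900e-02] q [-0.17  0.54  1.82 -0.    0.78  1.49] F [-1.4 -4.3  5.1] M [-0.85  0.38 -0.04] open 0.128
n 1682 edge slope-> yaw 0.192 15 0.27
n 1686 edge slope-> yaw 0.086 14 0.12
```

View pics/wrist28.png

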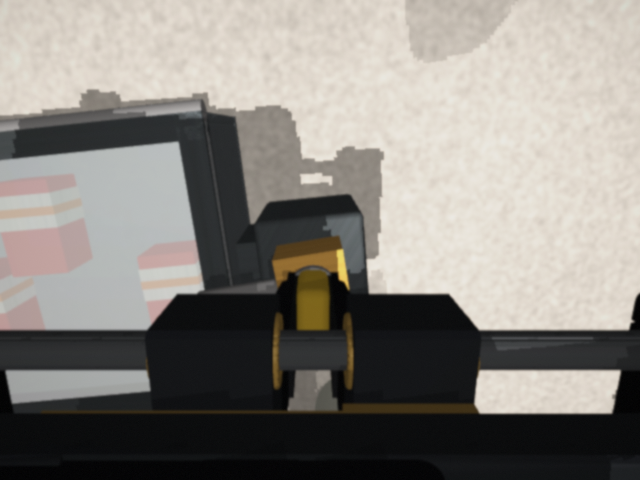

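arm_command(
  targets=[
    [[0,0,0.03],[0,0,0],255],
    [[0,0,0.05],[0,0,0],255],
    [[0,0,0.05],[0,0,0],255],
    [[0,0,0.05],[0,0,0],255],
  ],
)

```text
t: 45.4
eef_pos: [563.6, -28.4, 104.8]
tcp_rot: [3.141, -0.002, -0.133]
ft_force: [-1.1, -4.9, 6.2]
opening: 0.126
```

```bash
python3 - <<'E'
from m import *
s=st()
snap('wrist',29); plugyaw(29)
E
```

```text
t 45.40 pos [563.6 -28.4 104.8] rot [ 3.1409e+00 -2.3000e-03 -1.3290e-01] q [-0.17  0.54  1.82 -0.    0.78  1.54] F [-1.1 -4.9  6.2] M [-0.96  0.38  0.04] open 0.126
n 1688 edge slope-> yaw 0.033 14 0.08
```

The plug is at yaw 0.033, which is lock ≈ 0.02. I'll centre the key in the slot's play and draw it out.

arm_command(
  targets=[
    [[0,0,-0.07],[0,0,0],255],
    [[0,0,-0.14],[0,0,0],255],
    [[0,0,-0.14],[0,0,0],255],
    [[0,0,-0.14],[0,0,-0.01],255],
    [[0,0,-0.14],[0,0,-0.02],255],
    [[0,0,-0.14],[0,0,-0.035],255],
    [[0,0,-0.14],[0,0,-0.065],255],
    [[0,0,-0.14],[0,0,-0.085],255],
  ],
)

```text
t: 46.25
eef_pos: [563.4, -27.8, 191.6]
tcp_rot: [3.141, -0.003, 0.006]
ft_force: [0.0, 0.2, -1.2]
opening: 0.124
```

```bash
python3 - <<'E'
from m import *
s=st(); snap('wrist',30); rel([523,-28,192],0.05)
for n in ('side','scene'): snap(n,30)
E
```

```text
t 46.25 pos [563.4 -27.8 191.6] rot [ 3.1414e+00 -2.7000e-03  5.8000e-03] q [-0.17  0.43  1.74  0.    0.97  1.4 ] F [ 0.   0.2 -1.2] M [ 0.08  0.14 -0.06] open 0.124
turn [ 0.0011 -0.0068 -0.0441] shift [-0.0415 -0.0001  0.0021]
```

View pics/wrist30.png

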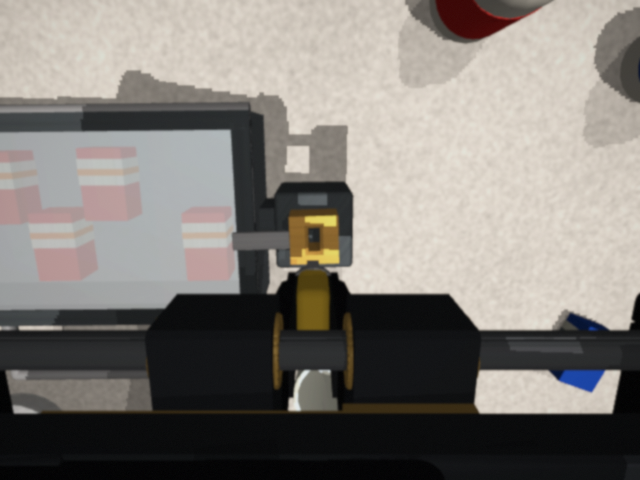

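The lock is shut with the tongue over the lid (260,240), and the key is in hand. Back to the stand.

```bash
python3 - <<'E'
from m import *
rel([494,398,180],0.297)
E
```

```text
turn [ 0.0011 -0.0038 -0.2913] shift [-0.0671 -0.4262  0.0102]
```

arm_command(
  targets=[
    [[0,0,-0.03],[-0.008,-0.049,0],255],
    [[0,0,-0.06],[-0.016,-0.098,0],255],
    [[0,0,-0.1],[-0.024,-0.147,0],255],
    [[0,0,-0.14],[-0.032,-0.196,0],255],
    [[0,0,-0.18],[-0.04,-0.245,0],255],
    [[0,0,-0.22],[-0.047,-0.294,0],255],
    [[0,0,-0.26],[-0.055,-0.343,0],255],
    [[0,0,-0.291],[-0.062,-0.392,0],255],
  ],
)

```text
t: 47.2
eef_pos: [497.8, 365.6, 188.0]
tcp_rot: [3.141, 0.001, 0.298]
ft_force: [0.8, 0.2, -0.6]
opening: 0.121
```

```bash
python3 - <<'E'
from m import *
st(); rel([494,398,140],0.297)
E
```

```text
t 47.20 pos [497.8 365.6 188. ] rot [3.1408e+00 7.0000e-04 2.9820e-01] q [ 0.53  0.51  1.61 -0.    1.03  1.8 ] F [ 0.8  0.2 -0.6] M [ 0.05 -0.01  0.04] open 0.121
turn [0.0008 0.0007 0.0012] shift [ 0.0059 -0.0321  0.048 ]
```

arm_command(
  targets=[
    [[0,0,0.001],[0.006,-0.02,0.01],255],
    [[0,0,0.001],[0.006,-0.032,0.04],255],
    [[0,0,0.001],[0.006,-0.032,0.07],255],
    [[0,0,0.001],[0.006,-0.032,0.09],255],
    [[0,0,0.001],[0.006,-0.032,0.09],255],
    [[0,0,0.001],[0.006,-0.032,0.09],255],
  ],
)

```text
t: 47.8
eef_pos: [495.4, 396.1, 98.8]
tcp_rot: [3.141, 0.0, 0.295]
ft_force: [0.7, 1.1, 0.1]
opening: 0.125
```

```bash
python3 - <<'E'
from m import *
s=st(); rel([494,398,72],0.297)
a=snap('side',31)[0]; b=snap('scene',31)[0]; w=snap('wrist',31)[0]
f=lambda im,u,v,r:cv2.resize(im[v-r:v+r,u-r:u+r],(400,400),interpolation=cv2.INTER_CUBIC)
cv2.imwrite('pics/k31.png',np.hstack([f(a,217,165,35),f(b,506,320,40)])); cv2.imwrite('pics/k31w.png',w[150:400])
E
```

```text
t 47.80 pos [495.4 396.1  98.8] rot [3.1408e+00 2.0000e-04 2.9540e-01] q [ 0.57  0.63  1.65 -0.    0.86  1.85] F [0.7 1.1 0.1] M [-0.01  0.13  0.04] open 0.125
turn [ 0.0008  0.0002 -0.0016] shift [-0.0007 -0.0023  0.0268]
```

View pics/k31.png

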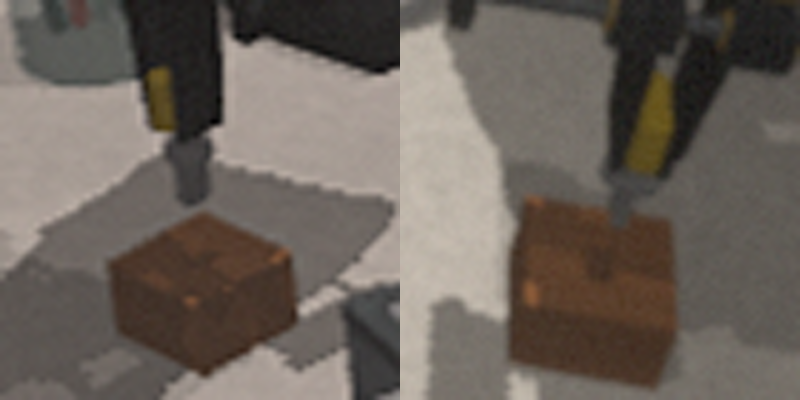

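View pics/k31w.png

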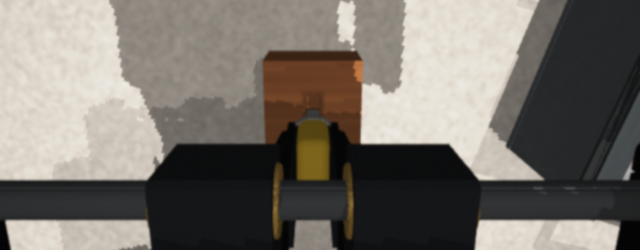

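The slot at (313,250) is in line with the key's stem (313). I'll lower in steps and watch the force.

arm_command(
  targets=[
    [[0,0,-0.001],[-0.001,-0.0005,0.01],255],
    [[0,0,-0.001],[-0.001,-0.0005,0.02],255],
    [[0,0,-0.001],[-0.001,-0.0005,0.027],255],
    [[0,0,-0.001],[-0.001,-0.0005,0.033],255],
    [[0,0,-0.001],[-0.001,-0.0005,0.033],255],
  ],
)

```text
t: 48.45
eef_pos: [494.1, 396.1, 65.0]
tcp_rot: [3.141, 0.001, 0.296]
ft_force: [0.5, -0.3, -0.4]
opening: 0.125
```

```bash
python3 - <<'E'
from m import *
st()
E
```

```text
t 48.45 pos [494.1 396.1  65. ] rot [3.1407e+00 6.0000e-04 2.9630e-01] q [ 0.57  0.67  1.67 -0.    0.8   1.85] F [ 0.5 -0.3 -0.4] M [0.08 0.12 0.01] open 0.125
```

arm_command(
  targets=[
    [[0,0,0],[0,0,0.005],255],
    [[0,0,0],[0,0,0.01],255],
    [[0,0,0],[0,0,0.01],255],
  ],
)

```text
t: 48.75
eef_pos: [494.2, 396.2, 55.5]
tcp_rot: [3.141, -0.0, 0.296]
ft_force: [0.2, 0.2, -1.0]
opening: 0.128
```

```bash
python3 - <<'E'
from m import *
st()
E
```

```text
t 48.75 pos [494.2 396.2  55.5] rot [ 3.1409e+00 -2.0000e-04  2.9640e-01] q [ 0.57  0.69  1.68 -0.    0.78  1.85] F [ 0.2  0.2 -1. ] M [ 0.01  0.1  -0.01] open 0.128
```

Sliding in freely (about 16 mm deep). Down to about 49, then let go.

arm_command(
  targets=[
    [[0,0,0],[0,0,0.003],255],
    [[0,0,0],[0,0,0.0055],255],
    [[0,0,0],[0,0,0.0055],255],
  ],
)

```text
t: 49.05
eef_pos: [494.4, 396.2, 50.3]
tcp_rot: [3.141, -0.001, 0.296]
ft_force: [0.1, 0.0, -0.1]
opening: 0.126
```

```bash
python3 - <<'E'
from m import *
st()
E
```

```text
t 49.05 pos [494.4 396.2  50.3] rot [ 3.141e+00 -6.000e-04  2.963e-01] q [ 0.57  0.69  1.68 -0.    0.77  1.85] F [ 0.1  0.  -0.1] M [ 0.04  0.13 -0.02] open 0.126
```

arm_command(
  targets=[
    [[0,0,0],[0,0,0],210],
    [[0,0,0],[0,0,0],160],
    [[0,0,0],[0,0,0],120],
    [[0,0,0],[0,0,0],120],
    [[0,0,0],[0,0,-0.03],120],
    [[0,0,0],[0,0,-0.08],120],
    [[0,0,0],[-0.03,0,-0.13],120],
    [[0,0,0],[-0.04,0,-0.15],120],
  ],
)

```text
t: 49.85
eef_pos: [455.4, 384.6, 203.6]
tcp_rot: [-3.141, -0.004, 0.296]
ft_force: [0.0, 0.6, -0.0]
opening: 0.527
```

```bash
python3 - <<'E'
from m import *
st(); im,d,c=snap('wrist',32); snap('side',32); snap('scene',32)
P=pts(c,d); hsv=cv2.cvtColor(im,cv2.COLOR_BGR2HSV)
for lo,hi,z in[(70,84,79),(28,42,36)]:
    m=((P[...,2]>lo)&(P[...,2]<hi)&(hsv[...,1]>100)).astype(np.uint8); m[300:]=0; m[:,450:]=0
    k=max(cv2.findContours(m,cv2.RETR_EXTERNAL,cv2.CHAIN_APPROX_NONE)[0],key=cv2.contourArea)[:,0]
    print(cv2.minAreaRect(np.array([ray(c,u,v,z)[:2] for u,v in k],np.float32)),np.median(P[...,2][m>0]))
cartons(32)
im,d,c=load('side',32);P0=load('side',11)
cv2.imwrite('pics/s32.png',im)
E
```

```text
t 49.85 pos [455.4 384.6 203.6] rot [-3.1412 -0.0035  0.2963] q [ 0.59  0.46  1.65 -0.    1.03  1.87] F [ 0.   0.6 -0. ] M [0.1  0.04 0.05] open 0.527
((495.0663757324219, 396.8185729980469), (29.251007080078125, 11.562345504760742), 16.694665908813477) 77.06125475817095
((494.5206298828125, 396.826416015625), (54.99538040161133, 55.4567756652832), 16.94296646118164) 35.50761346283815
BLUE side c [ 434.3 -396.8] wh [57.6 35.8] yaw 15.9 792
BLUE scene c [ 435.5 -398.2] wh [61.3 35.5] yaw 14.1 197
BLUE side c [ 440.6 -268.6] wh [37.7 56.4] yaw -21.1 612
BLUE scene c [ 442.3 -268.7] wh [40.  57.4] yaw -21.1 218
```

View pics/wrist32.png

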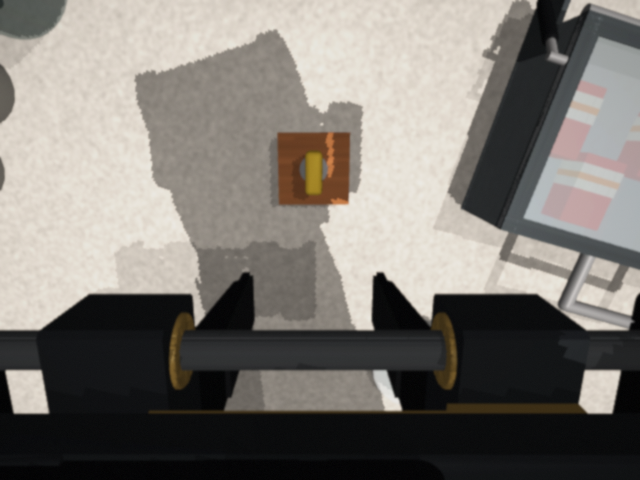

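View pics/side32.png

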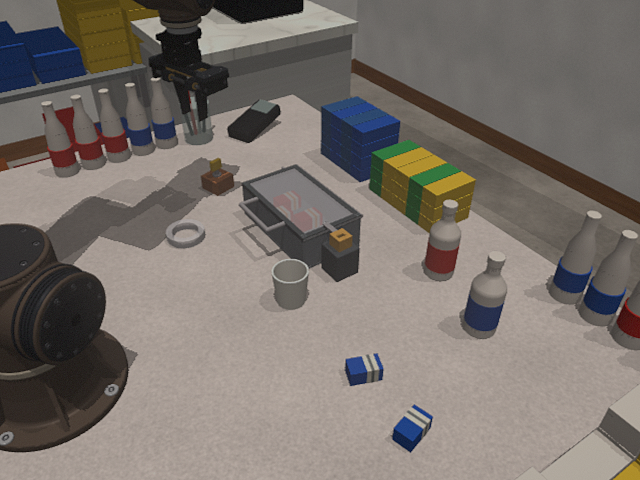

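The key is fully seated (bow top reads 77 mm, the same as at the start) and the bystanders are unmoved. One last check of the lid and plug angles.

```bash
python3 - <<'E'
from m import *
for t in (0,30):
  im,d,c=load('wrist',t); P=pts(c,d)
  g=(d>0)&(P[...,2]>72)&(P[...,2]<110)&(P[...,0]>502)&(P[...,0]<640)&(P[...,1]>25)&(P[...,1]<250); g[285:]=0
  p=P[g]; k=np.linalg.lstsq(np.c_[p[:,:2],np.ones(len(p))],p[:,2],rcond=None)[0]; print(t,'lid slope dz/dx %.4f'%k[0],len(p))
im,d,c=load('wrist',30); P=pts(c,d); hsv=cv2.cvtColor(im,cv2.COLOR_BGR2HSV)
plugyaw(30); env.job_done(); 
E
```

```text
0 lid slope dz/dx 0.0005 40236
30 lid slope dz/dx 0.0045 38995
n 2154 edge slope-> yaw 0.031 14 0.08
the job is handed in; nothing more can be done
```

The job is done and handed in at about 50 s on the clock. No verdict is reported, so the results below rest on my own checks. I unlocked the case with the yellow key, swung the lid open, and loaded all four red cartons. Then I closed the lid slowly while holding the bar, locked it again and put the key back in its stand.

**Last checks**
- **Red cartons:** all four lie flat on the case floor, none on another (tops about 35 mm above the counter).
- **Lid:** it reads flat to within 0.005 rad, which is closed.
- **Lock:** the plug is at about 0.015 rad, with its tongue over the lid.
- **Key:** it stands upright in the stand, at the same height and position as at the start.
- **Bystanders:** the blue cartons measured within about 1 mm of their start. The mug, bottles and tape I only compared by eye, and they look unmoved.

**What differed from plan**
- **First carton:** it ended about 37 mm towards the lock side of where I released it. This was probably the knock the task warned of. It stayed inside the case and clear of the others, so I left it.
- **Locking:** play between key and slot made the plug lag the key by about 0.15 rad. The first turn left it near 0.17 rad, so I turned the key further.
- **Seating the lid:** this briefly pressed the wrist to about 31 N upward.

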